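# Lay the next layer on a sticker-stacked pile of drying boards

## Robot

A 7-joint arm with a two-finger parallel gripper is mounted at the origin on the work surface. World frame = base frame: x ahead of the robot, y to its left, z up, the work surface at z = 0. Lengths are in mm, angles in rad, forces in N, time in s.
With the tool pointing down it reaches from about 350 to 900 mm from the base axis. Payload 7.2 kg.
Tool frame: the origin (TCP) lies midway between the tips of the shut fingers; the grasp point (between the pads) lies ctrl.hold_point_z behind it (ctrl.hold_point_z is the distance from the TCP to the grasp point, in mm); z points along the fingers, x is the direction in which the jaws open and shut, and the axes are right-handed (so a half turn about z gives the same grasp; the last joint's range is limited). The gripper opens to 88 mm and grips with 3 to 60 N. Pads are 20 mm wide; open, the fingers measure 115 mm over their backs; the gripper's body (75 mm by 178 mm) begins 61 mm behind the grasp point.
Start: joints at [1.151, 0.411, -0.013, 1.596, 0.006, 1.134, -0.082], TCP at [215.356, -586.729, 222.653] pointing down, gripper open.
Joint ranges: [-2.95, 2.95], [-0.29, 1.99], [-1.47, 1.44], [0.14, 2.54], [-1.03, 4.17], [0.13, 1.85], [-2.86, 2.86]. Speed limits (rad/s): [2.39, 2.39, 3.01, 3.01, 3.14, 3.14, 3.14].

## Interface

Orientations are given as a unit quaternion [w, x, y, z].
In Python, from cell import ctrl gives the robot as it stands. The module is installed in compiled form; this text tells all that it offers.
- The arm moves only by the tool send_rows, never from a script. Its argument "steps" is a list of rows, each an object with "dp": the shift along the tool's x, y, z in m, a list of three; "turn": the turn, a rotation vector about the tool's x, y, z in rad, a list of three; "fingers": the opening, from 0 (shut) to 1 (fully open). In form: [{"dp": [dx, dy, dz], "turn": [ax, ay, az], "fingers": fingers}, ...]. A call has 1 to 8 rows; each row shifts and turns the commanded pose from where the row before left it, along the tool's axes as they then stand; what a row does not reach is not made up. A row lasts 1/8 s, in which the tool goes at most 62.5 mm and 10.7 degrees, less where a joint would pass 70% of its speed; a pose out of reach is approached as far as the arm can. A call is refused whole if a number of a shift passes 0.0625 or a number of a turn 0.188, either way. A call with a gripper value outside its range is refused whole. The fingers move at their own pace and stop on an object; "squeeze" is the grip in N (left out, the last holds). Time passes only in rows, so rows that do not move let the fingers close. It gives the time, the measured TCP pose, the force and the opening at its end, in the units of the state.
- ctrl.sense(): the state, without advancing time (a new reading comes with each control period).
- ctrl.capture(name): name is "side" or "top" or "wrist"; returns a dict with "color" (384x512x3 uint8, red, green, blue), "depth" (384x512 float32, mm along the optical axis (not along the pixel's ray), 0 where there is no reading), "fx", "fy", "cx", "cy" (pixels), "view" (4x4, takes a point from world to camera coordinates). Camera axes: x right, y down, z forward; pixel columns grow to the right and rows downward; lengths in mm; the calibration is good to about 2 mm. A picture is of the moment at which its call begins.
- ctrl.job_done(): hands the job in, once; it reports no verdict.
The state is a dict: "t": time; "q": joint angles; "qd": joint speeds; "effort": joint torques, N m; "tcp_pos": TCP position; "ee_rot": TCP orientation; "contact_force": force on the tool from outside, world axes, zero at the start; "moment": the same for the moment, N m; "finger_gap": finger opening in mm.
Only numpy, scipy, OpenCV 4.12 (cv2) and the standard library are available. Lean on these libraries where they do the work, as an engineer would, in place of code of your own. Each camera call takes 0.05 s, during which the arm holds its last target.

## Task

Add the next layer to the small drying stack. Find the three square spacer sticks among the offcuts and lay them flat across the top boards, one directly above and in line with each of the three bearers at the bottom of the stack and centred over it; then lay the two loose boards flat on the sticks, each straight above a board of the stack, with the ends flush.

Things in the scene. Friction and masses are not known exactly. Their poses are not given: they have to be found in the camera images.
- stick1_mid (a point): Spacer stick, one of three alike: pale wood, 170 mm long, 20 x 20 mm in section, 45 g, loose on the bench. The point is its centre (10 mm up at the start); x along its length, z up. Pale offcuts that are not spacer sticks: a lath 34 mm wide and 8 mm thick, a stubby batten 115 mm long and 36 mm square, a tapering wedge 136 mm long and 32 mm wide.
- stick2_mid (a point): Spacer stick, one of three alike: pale wood, 170 mm long, 20 x 20 mm in section, 45 g, loose on the bench. The point is its centre (10 mm up at the start); x along its length, z up. Pale offcuts that are not spacer sticks: a lath 34 mm wide and 8 mm thick, a stubby batten 115 mm long and 36 mm square, a tapering wedge 136 mm long and 32 mm wide.
- stick3_mid (a point): Spacer stick, one of three alike: pale wood, 170 mm long, 20 x 20 mm in section, 45 g, loose on the bench. The point is its centre (10 mm up at the start); x along its length, z up. Pale offcuts that are not spacer sticks: a lath 34 mm wide and 8 mm thick, a stubby batten 115 mm long and 36 mm square, a tapering wedge 136 mm long and 32 mm wide.
- board1_mid (a point): Loose board, one of two alike: medium-brown wood, 260 mm long, 50 mm wide, 25 mm thick, about 0.2 kg, lying flat on the bench. The point is its centre (12.5 mm up at the start); x along its length, z up.
- board2_mid (a point): Loose board, one of two alike: medium-brown wood, 260 mm long, 50 mm wide, 25 mm thick, about 0.2 kg, lying flat on the bench. The point is its centre (12.5 mm up at the start); x along its length, z up.
- stack: The drying stack, standing firm: two layers of two boards (260 x 50 x 25 mm) along its x, centre lines at y = +-47.5 mm (45 mm gap), ends at x = +-130 mm. Origin on the bench under its middle, z up. Heights: bearers 0-40 mm, boards 40-65, old sticks 65-85, top boards 85-110; so the new sticks will lie at 110-130 mm and the new boards at 130-155.
- bearer1: Bearer nearest the robot: fixed dark beam under the stack, 40 mm wide (x, along the stack), 210 mm long (y, across it), 40 mm high; its ends reach out about 32 mm beyond the boards. Origin on the bench under its centre, z up. An old pale stick (170 x 20 x 20 mm, 65-85 mm up) lies exactly above its centre line, part of it. Bearers are 70 to 106 mm apart, differing each time.
- bearer2: Bearer in the middle: fixed dark beam under the stack, 40 mm wide (x, along the stack), 210 mm long (y, across it), 40 mm high; its ends reach out about 32 mm beyond the boards. Origin on the bench under its centre, z up. An old pale stick (170 x 20 x 20 mm, 65-85 mm up) lies exactly above its centre line, part of it. Bearers are 70 to 106 mm apart, differing each time.
- bearer3: Bearer farthest from the robot: fixed dark beam under the stack, 40 mm wide (x, along the stack), 210 mm long (y, across it), 40 mm high; its ends reach out about 32 mm beyond the boards. Origin on the bench under its centre, z up. An old pale stick (170 x 20 x 20 mm, 65-85 mm up) lies exactly above its centre line, part of it. Bearers are 70 to 106 mm apart, differing each time.
Not all that is in view belongs to the job. What is shaped like the part that bears stick2_mid but turquoise is not meant.

How it is judged:
By the outcome, as a careful person would: the job done as asked, in the order asked, and still so for the second after the job is handed in, with the robot touching nothing.
It also fails if it takes over 131 s, if anything falls off the work surface, if the arm or the gripper's body presses on something with over 40 N, if the wrist force passes 120 N, or if a joint passes its speed limit or range.

## Working session

There is one attempt and no reset: what is moved stays moved. The work goes in short steps, Python scripts to look and compute and a tool call to move; the robot and the scene stay as the last step left them, time stands still between calls to the robot, and variables do not carry over. Pictures are saved under pics/ and viewed, and the job is handed in when it is done.

Besides the shell and the picture viewer there is one more tool, called by a JSON object that holds its "op" and its "data", one argument or row to a line. send_rows: Moves the arm, as the interface text tells. Its arguments: {"type":"object","properties":{"steps":{"type":"array"},"squeeze":{"type":"number"}},"required":["steps"]}

```bash
mkdir -p pics; python3 - <<'E'
from cell import ctrl
import cv2,numpy as np
s=ctrl.sense();print(s, ctrl.hold_point_z)
for n in["side","top","wrist"]:
    c=ctrl.capture(n);cv2.imwrite(f"pics/{n}0.png",c["color"][:,:,::-1]);np.savez(f"{n}0.npz",**c);print(n,c["fx"],c["cx"],c["cy"],np.round(c["view"],4).tolist())
E
```

```text
{'t': 0.0, 'q': array([ 1.15076321,  0.41190165, -0.01273997,  1.59703903,  0.00558089,
        1.13429281, -0.08220535]), 'qd': array([-0.00076637, -0.00136729, -0.00013968,  0.00012158,  0.00071194,
       -0.00021257,  0.00051682]), 'effort': array([-1.43763718e-03, -5.87949979e+01,  6.41726442e-01, -2.91075164e+01,
       -5.37589355e-02,  1.83080445e-02,  1.33170161e-04]), 'tcp_pos': array([ 215.1943423 , -586.24576525,  221.80988677]), 'ee_rot': array([-4.23900424e-04,  8.19955144e-01, -5.72427215e-01, -6.81785094e-04]), 'contact_force': array([-0.38976236,  0.83438247, -0.44700164]), 'moment': array([ 0.02167048,  0.01881746, -0.02186787]), 'finger_gap': 87.46158062404618} 18.700000000000003
side 385.3853206772276 254.02238102640777 186.15568904184755 [[0.9983, -0.0563, 0.0175, -462.3477], [-0.0332, -0.7821, -0.6223, 50.9844], [0.0487, 0.6206, -0.7826, 994.9736], [0.0, 0.0, 0.0, 1.0]]
top 352.1717234305593 254.91310670039204 190.68309238610956 [[-0.0298, -0.9995, -0.0131, 32.0753], [-0.9935, 0.031, -0.1096, 453.4814], [0.1099, 0.0097, -0.9939, 1144.8919], [0.0, 0.0, 0.0, 1.0]]
wrist 291.5651271714633 252.89975840399325 190.96093923406497 [[0.3437, -0.9391, -0.0008, -623.7423], [-0.8996, -0.3295, 0.2866, -34.2335], [-0.2694, -0.0978, -0.9581, 389.567], [0.0, 0.0, 0.0, 1.0]]
```

View pics/side0.png

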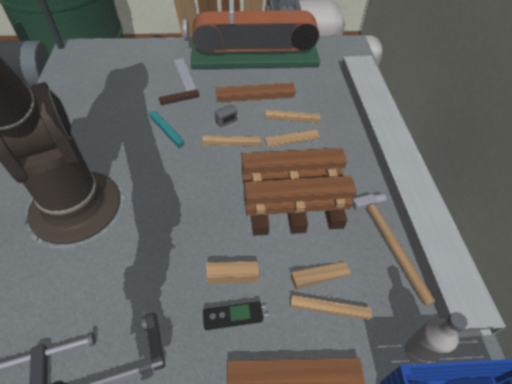

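View pics/top0.png

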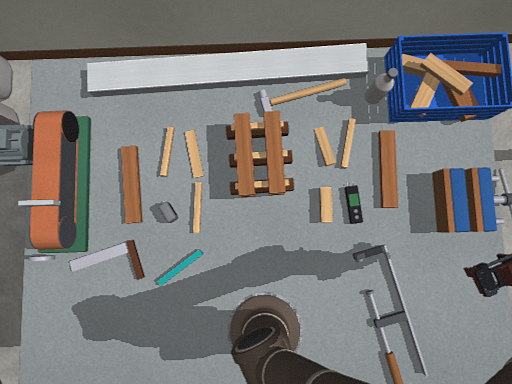

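View pics/wrist0.png

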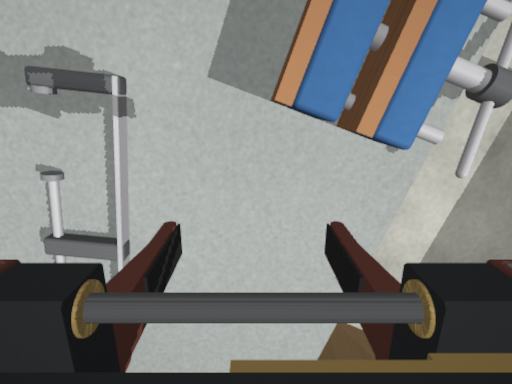

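```bash
cat > h.py <<'E'
import numpy as np,cv2
def load(f): return dict(np.load(f))
def cast(c,uv,z):
    uv=np.atleast_2d(np.asarray(uv,float));V=c["view"];R=V[:3,:3];t=V[:3,3];o=-R.T@t
    d=np.c_[(uv[:,0]-c["cx"])/c["fx"],(uv[:,1]-c["cy"])/c["fy"],np.ones(len(uv))]@R
    return o+d*((z-o[2])/d[:,2])[:,None]
def proj(c,p):
    p=np.atleast_2d(p);q=p@c["view"][:3,:3].T+c["view"][:3,3]
    return np.c_[q[:,0]/q[:,2]*c["fx"]+c["cx"],q[:,1]/q[:,2]*c["fy"]+c["cy"]]
def cloud(c):
    v,u=np.mgrid[:384,:512];d=c["depth"]
    q=np.stack([(u-c["cx"])/c["fx"]*d,(v-c["cy"])/c["fy"]*d,d],-1)
    return (q-c["view"][:3,3])@c["view"][:3,:3]
E
python3 - <<'E'
from h import *
for n in["top","side"]:
    c=load(n+"0.npz");P=cloud(c)
    a=c["color"].astype(int);hsv=cv2.cvtColor(c["color"],cv2.COLOR_RGB2HSV)
    m=((hsv[...,0]<25)&(hsv[...,1]>70)&(hsv[...,2]>60)).astype(np.uint8)
    k,l,st,ce=cv2.connectedComponentsWithStats(m)
    for i in range(1,k):
        if not 100<st[i,4]<5000: continue
        mm=l==i; z=P[...,2][mm]; ok=c["depth"][mm]>0; zt=np.percentile(z[ok],[10,50,90]) if ok.any() else [0,0,0]
        sel=mm&(c["depth"]>0)&(P[...,2]>zt[1]-5)
        xy=P[sel][:,:2].astype(np.float32)
        if len(xy)<20: continue
        r=cv2.minAreaRect(xy)
        print(n,np.round(ce[i]),st[i,4],"z",np.round(zt,1),"c",np.round(r[0]),"sz",np.round(r[1]),round(r[2]),"rgb",a[mm].mean(0).round())
c=load("top0.npz")["color"][:,:,::-1]
t=cv2.resize(c[90:245,110:420],None,fx=2.58,fy=2.58,interpolation=cv2.INTER_CUBIC);cv2.imwrite("pics/topz.png",t)
c=load("side0.npz")["color"][:,:,::-1]
t=cv2.resize(c[70:384,140:440],None,fx=1.9,fy=1.9,interpolation=cv2.INTER_CUBIC);cv2.imwrite("pics/sidez.png",t)
E
```

```text
top [444.  78.] 2635 z [ 49.6  93.8 119. ] c [ 764. -633.] sz [262. 182.] 79 rgb [156. 119.  83.]
top [308.  91.] 557 z [17.6 24.8 28.8] c [ 793. -173.] sz [ 24. 269.] 14 rgb [181. 144. 103.]
top [ 47. 155.] 2504 z [162.7 167.5 170.1] c [559. 633.] sz [262.  88.] 0 rgb [185. 108.  74.]
top [260. 154.] 3627 z [ 42.9 110.7 113.8] c [565.   2.] sz [259. 145.] 2 rgb [149. 102.  68.]
top [348. 143.] 321 z [17.9 21.5 24.5] c [ 610. -300.] sz [ 21. 172.] 77 rgb [208. 169. 121.]
top [167. 151.] 360 z [10.4 20.8 24.4] c [600. 315.] sz [ 22. 168.] 81 rgb [205. 166. 120.]
top [324. 146.] 396 z [ 6.3 17.  26.3] c [ 592. -224.] sz [114.  34.] 14 rgb [198. 158. 113.]
top [194. 154.] 482 z [ 6.7  9.9 12.8] c [591. 224.] sz [165.  34.] 10 rgb [211. 170. 121.]
top [388. 169.] 1204 z [23.4 26.5 29.3] c [ 518. -428.] sz [ 52. 257.] 88 rgb [155. 103.  67.]
top [ 76. 181.] 195 z [31.4 67.6 71.5] c [503. 595.] sz [278.  10.] 0 rgb [151.  96.  70.]
top [131. 184.] 1312 z [18.5 26.2 29.3] c [492. 435.] sz [259.  53.] 4 rgb [152. 101.  66.]
top [444. 201.] 913 z [31.2 74.2 88.5] c [ 402. -585.] sz [ 25. 197.
[... 1216 characters left out ...]
 [ 27. 165.] 81 rgb [157. 131. 102.]
side [292. 138.] 443 z [ 6.2  8.1 10.1] c [591. 220.] sz [162.  37.] 11 rgb [161. 134. 103.]
side [231. 140.] 455 z [ 8.6 18.6 21.6] c [407. 209.] sz [ 23. 165.] 87 rgb [158. 132. 102.]
side [402. 257.] 1077 z [16.5 23.3 26.2] c [ 791. -178.] sz [ 22. 268.] 15 rgb [142. 118.  92.]
side [232. 272.] 1034 z [17.8 35.6 37.7] c [ 401. -216.] sz [ 37. 112.] 88 rgb [157. 131. 101.]
side [319. 274.] 834 z [ 5.8 15.6 25.2] c [ 590. -228.] sz [109.  34.] 13 rgb [154. 128.  99.]
side [331. 307.] 915 z [11.8 19.7 21.7] c [ 609. -303.] sz [ 21. 167.] 78 rgb [163. 136. 105.]
side [295. 371.] 3333 z [23.4 25.3 27. ] c [ 517. -429.] sz [ 45. 259.] 88 rgb [123.  86.  63.]
```

View pics/topz.png

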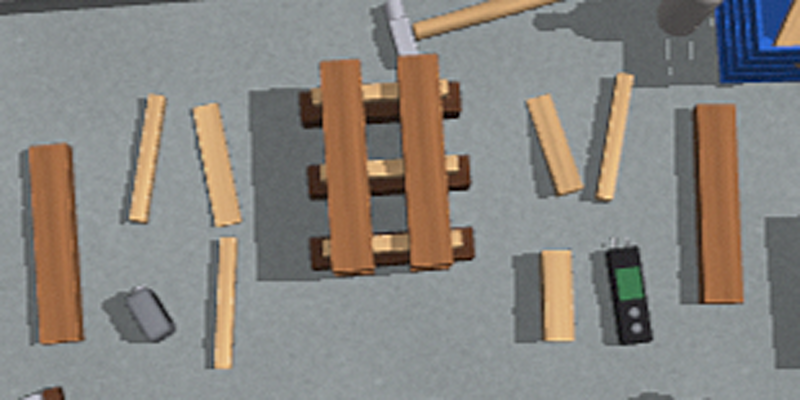

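View pics/sidez.png

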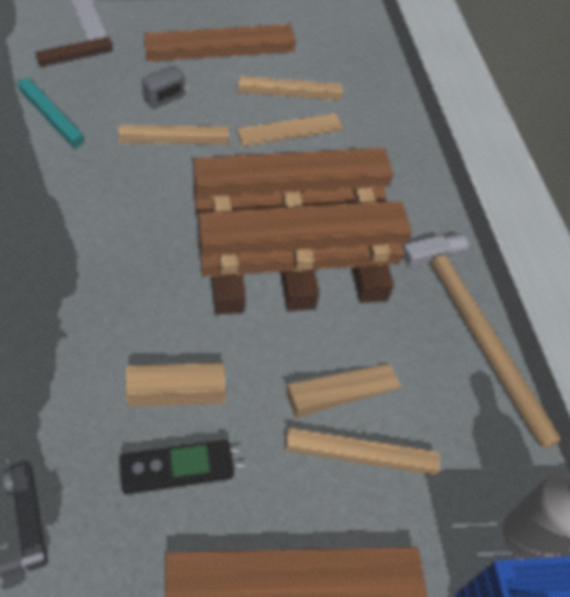

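Candidates (top image pixels): (348,143), (167,151) and (197,207) measure about 21×169 mm and 20 mm high, so they are the sticks. I reject (194,154), the lath (34 wide, 8–10 high), (324,146), the sloping wedge, (325,204), the 36 mm square batten, and the turquoise one at (180,267). The enlarged crops confirm this. Next I measure the stack.

```bash
python3 - <<'E'
from h import *
for n in["top","side"]:
    c=load(n+"0.npz");P=cloud(c);ok=c["depth"]>0
    hsv=cv2.cvtColor(c["color"],cv2.COLOR_RGB2HSV)
    near=ok&(np.hypot(P[...,0]-565,P[...,1])<190)
    m=(near&(abs(P[...,2]-110)<8)).astype(np.uint8)
    k,l,st,ce=cv2.connectedComponentsWithStats(m)
    for i in range(1,k):
        if st[i,4]<150: continue
        cn=cv2.findContours((l==i).astype(np.uint8),0,cv2.CHAIN_APPROX_NONE)[0][0].reshape(-1,2)
        # ray cast contour to z=110
        w=cast(c,cn,110)[:,:2].astype(np.float32); r=cv2.minAreaRect(w)
        print(n,"board",ce[i].round(),np.round(r[0],1),np.round(r[1],1),round(r[2],2),P[...,2][l==i].mean().round(1), "boxpts",cv2.boxPoints(r).round().tolist())
    # pale sticks at 85 level, dark bearer
    pale=near&(hsv[...,2]>130)&(P[...,2]>55)&(P[...,2]<92)&(hsv[...,0]<25)&(hsv[...,1]>60)
    if n=="side": pale=near&(hsv[...,2]>110)&(P[...,2]>60)&(P[...,2]<92)&(hsv[...,0]<25)&(hsv[...,1]>50)
    k,l,st,ce=cv2.connectedComponentsWithStats(pale.astype(np.uint8))
    for i in range(1,k):
        if st[i,4]<6: continue
        p=P[l==i]; print(n,"pale",ce[i].round(),st[i,4],p.mean(0).round(1),np.ptp(p,0).round())
    print(np.round(c['fy'],2))
E
```

```text
top board [274. 152.] [567.1 -45.1] [261.1  50.2] 2.05 111.7 boxpts [[436.0, -25.0], [437.0, -75.0], [698.0, -66.0], [697.0, -15.0]]
top board [243. 154.] [563.7  49.7] [260.8  50. ] 2.05 111.6 boxpts [[433.0, 70.0], [434.0, 20.0], [695.0, 29.0], [693.0, 79.0]]
top pale [281. 124.] 18 [661.5 -72.5  87.5] [17.  7.  7.]
top pale [257. 125.] 82 [660.2   5.8  86. ] [21. 42.  9.]
top pale [232. 127.] 17 [656.9  84.8  87.2] [17.  7. 10.]
top pale [284. 152.] 27 [567.2 -79.2  86.6] [17. 13.  9.]
top pale [258. 155.] 84 [562.9   3.3  86.4] [20. 42.  9.]
top pale [234. 156.] 10 [560.5  79.3  86.7] [14.  4.  8.]
top pale [286. 182.] 24 [471.4 -81.6  87. ] [20. 12.  8.]
top pale [260. 184.] 87 [4.692e+02 1.000e-01 8.640e+01] [20. 42.  9.]
top pale [236. 186.] 17 [465.4  76.6  86. ] [16.  7.  9.]
352.17
side board [293. 159.] [564.3  41.8] [259.9  58.1] 2.08 109.7 boxpts [[433.0, 66.0], [435.0, 8.0], [695.0, 18.0], [693.0, 76.0]]
side board [300. 188.] [567.6 -52.3] [259.7  56.7] 2.03 109.8 boxpts [[437.0, -29.0], [439.0, -85.0], [698.0, -76.0], [696.0, -19.0]]
side pale [335. 171.] 117 [668.1  20.9  80.2] [44. 45. 29.]
side pale [284. 174.] 545 [539.   22.9  74.1] [210.  52.  31.]
side pale [343. 202.] 129 [670.4 -72.9  78.5] [44. 28. 30.]
side pale [312. 204.] 291 [597.5 -72.   73.7] [96. 36. 32.]
side pale [269. 206.] 336 [494.5 -74.2  72.5] [113.  35.  30.]
385.39
```

```bash
cat >> h.py <<'E'
from scipy.spatial.transform import Rotation as Ro
import json
def Rt(yaw):
    c,s=np.cos(np.radians(yaw)),np.sin(np.radians(yaw))
    return Ro.from_matrix(np.array([[c,s,0],[s,-c,0],[0,0,-1.]]))
def pose(s):
    q=s["ee_rot"];return s["tcp_pos"],Ro.from_quat([q[1],q[2],q[3],q[0]])
def yaw(R): x=R.as_matrix()[:,0];return np.degrees(np.arctan2(x[1],x[0]))
def plan(p,R,target,ty,f,n=None,vmax=60,dz_last=None):
    """straight move, returns rows; p,R = start, target mm, ty deg"""
    T=Rt(ty);rv=(R.inv()*T).as_rotvec();d=np.array(target,float)-p
    m=max(int(np.ceil(np.abs(d).max()/vmax)),int(np.ceil(np.linalg.norm(d)/62)),int(np.ceil(np.linalg.norm(rv)/.18)),1)
    n=max(n or 1,m);rows=[];c=R
    for i in range(n):
        dp=c.inv().apply(d/n)/1000;rows.append('{"dp":[%s],"turn":[%s],"fingers":%g}'%(",".join("%g"%v for v in dp.round(4)),",".join("%g"%v for v in (rv/n).round(4)),f));c=c*Ro.from_rotvec(rv/n)
    return rows,np.array(target,float),T
def show(wps,s=None):
    """wps: list of (xyz,yaw,fingers,n)"""
    from cell import ctrl
    s=s or ctrl.sense();p,R=pose(s);print("t",round(s["t"],2),"p",p.round(1),"yaw",yaw(R).round(2),"tilt",R.as_matrix()[:2,2].round(4),"gap",round(s["finger_gap"],1),"F",s["contact_force"].round(1),"q7",s["q"][6].round(2))
    allr=[]
    for w in wps:
        r,p,R=plan(p,R,*w[:3],n=w[3] if len(w)>3 else None);allr+=r
    for i in range(0,len(allr),8): print("["+",\n".join(allr[i:i+8])+"]\n")
E
python3 - <<'E'
from h import *
from cell import ctrl
s=ctrl.sense();p,R=pose(s);c=load("wrist0.npz");V=c["view"];o=-V[:3,:3].T@V[:3,3]
print("cam in tool",R.inv().apply(o-p).round(1),"axis in tool",R.inv().apply(V[2,:3]).round(3), "cam axes x",R.inv().apply(V[0,:3]).round(3))
# view the stack: camera above -> at yaw -88, tcp target
show([((480,-110,330),-88,1,),((565,2,330),-88,1)])
E
```

```text
cam in tool [  -0.7  -78.3 -160.6] axis in tool [0.    0.286 0.958] cam axes x [ 1.     0.001 -0.   ]
t 0.15 p [ 215.2 -586.4  222. ] yaw -69.84 tilt [-0.0005  0.0011] gap 87.9 F [ 0.5 -0.2  0.5] q7 -0.08
[{"dp":[-0.0396,-0.0459,-0.012],"turn":[0,0.0001,0.0352],"fingers":1},
{"dp":[-0.0412,-0.0444,-0.012],"turn":[0,0.0001,0.0352],"fingers":1},
{"dp":[-0.0427,-0.043,-0.012],"turn":[0,0.0001,0.0352],"fingers":1},
{"dp":[-0.0442,-0.0414,-0.012],"turn":[0,0.0001,0.0352],"fingers":1},
{"dp":[-0.0456,-0.0399,-0.012],"turn":[0,0.0001,0.0352],"fingers":1},
{"dp":[-0.047,-0.0382,-0.012],"turn":[0,0.0001,0.0352],"fingers":1},
{"dp":[-0.0483,-0.0365,-0.012],"turn":[0,0.0001,0.0352],"fingers":1},
{"dp":[-0.0495,-0.0348,-0.012],"turn":[0,0.0001,0.0352],"fingers":1}]

[{"dp":[-0.0507,-0.0331,-0.012],"turn":[0,0.0001,0.0352],"fingers":1},
{"dp":[-0.0363,-0.0296,0],"turn":[0,0,0],"fingers":1},
{"dp":[-0.0363,-0.0296,0],"turn":[0,0,0],"fingers":1},
{"dp":[-0.0363,-0.0296,0],"turn":[0,0,0],"fingers":1}]
```

{"op": "send_rows", "data": {
  "steps": [
    {"dp": [-0.04,-0.046,-0.012],"turn": [0,0,0.035],"fingers": 1},
    {"dp": [-0.041,-0.0445,-0.012],"turn": [0,0,0.035],"fingers": 1},
    {"dp": [-0.0425,-0.043,-0.012],"turn": [0,0,0.035],"fingers": 1},
    {"dp": [-0.044,-0.0415,-0.012],"turn": [0,0,0.035],"fingers": 1},
    {"dp": [-0.0455,-0.04,-0.012],"turn": [0,0,0.035],"fingers": 1},
    {"dp": [-0.047,-0.038,-0.012],"turn": [0,0,0.035],"fingers": 1},
    {"dp": [-0.0485,-0.0365,-0.012],"turn": [0,0,0.035],"fingers": 1},
    {"dp": [-0.0495,-0.035,-0.012],"turn": [0,0,0.035],"fingers": 1}
  ]
}}

```text
t: 1.15
tcp_pos: [451.2, -161.2, 319.1]
ee_rot: [0.0, 0.732, -0.682, 0.0]
contact_force: [0.8, -1.2, 0.2]
finger_gap: 87.8
```

{"op": "send_rows", "data": {
  "steps": [
    {"dp": [-0.0505,-0.033,-0.012],"turn": [0,0,0.035],"fingers": 1},
    {"dp": [-0.0365,-0.018,0],"turn": [0,0,0],"fingers": 1},
    {"dp": [-0.0365,-0.018,0],"turn": [0,0,0],"fingers": 1},
    {"dp": [-0.0365,-0.018,0],"turn": [0,0,0],"fingers": 1},
    {"dp": [0,0,0],"turn": [0,0,0],"fingers": 1},
    {"dp": [0,0,0],"turn": [0,0,0],"fingers": 1}
  ]
}}

```text
t: 1.9
tcp_pos: [529.6, 0.4, 330.3]
ee_rot: [0.0, 0.72, -0.694, -0.0]
contact_force: [0.1, -0.3, 0.6]
finger_gap: 87.6
```

```bash
cat > cap.py <<'E'
import sys
from h import *
from cell import ctrl
def cap(n,name):
    c=ctrl.capture(n);cv2.imwrite(f"pics/{name}.png",c["color"][:,:,::-1]);np.savez(f"{name}.npz",**c);return c
E
python3 - <<'E'
from cap import *
cap("wrist","w1"); show([])
E
```

```text
t 1.95 p [ 5.296e+02 -1.000e-01  3.304e+02] yaw -87.98 tilt [-0.0006 -0.0007] gap 87.5 F [-0.6 -0.5  0.1] q7 -1.71
```

View pics/w1.png

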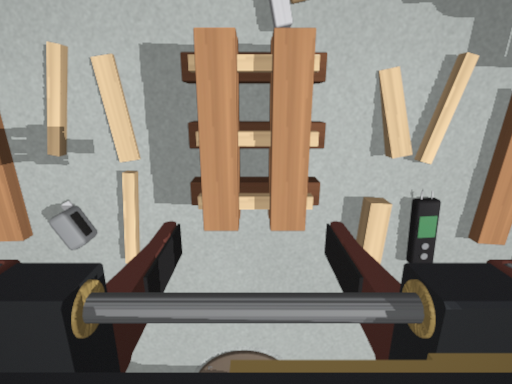

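The wrist view shows the whole stack (columns 195–313, rows 28–232) with the old sticks at rows 63, 138 and 202. Sticks A at (447,108) and B at (57,98) are complete, and C at (131,215) nearly so.

```bash
python3 - <<'E'
from h import *
c=load("w1.npz");P=cloud(c);ok=c["depth"]>0;hsv=cv2.cvtColor(c["color"],cv2.COLOR_RGB2HSV)
near=ok&(np.hypot(P[...,0]-565,P[...,1])<190)
k,l,st,ce=cv2.connectedComponentsWithStats((near&(abs(P[...,2]-110)<8)).astype(np.uint8))
for i in range(1,k):
    if st[i,4]<1500: continue
    cn=cv2.findContours((l==i).astype(np.uint8),0,cv2.CHAIN_APPROX_NONE)[0][0].reshape(-1,2)
    r=cv2.minAreaRect(cast(c,cn,110)[:,:2].astype(np.float32));print("board",ce[i].round(),np.round(r[0],1),np.round(r[1],1),round(r[2],2),P[...,2][l==i].mean())
cen=None
pale=near&(abs(P[...,2]-85)<5)
k,l,st,ce=cv2.connectedComponentsWithStats(pale.astype(np.uint8))
u=np.array([np.cos(.0358),np.sin(.0358)])
for i in range(1,k):
    if st[i,4]<60: continue
    ys,xs=np.where(l==i);w=cast(c,np.c_[xs,ys],85)[:,:2];sx=(w-[565.5,1])@u
    print("old",ce[i].round(),st[i,4],"centre",w.mean(0).round(1),"sx range mid",np.percentile(sx,[3,97]).round(1),np.percentile(sx,[3,97]).mean().round(1))
m=((hsv[...,0]<25)&(hsv[...,1]>60)&(hsv[...,2]>140)&ok&(P[...,2]<60)).astype(np.uint8)
k,l,st,ce=cv2.connectedComponentsWithStats(m)
for i in range(1,k):
    if st[i,4]<300: continue
    mm=(l==i); zt=np.median(P[...,2][mm]); t=mm&(abs(P[...,2]-zt)<4)
    cn=max(cv2.findContours(t.astype(np.uint8),0,cv2.CHAIN_APPROX_NONE)[0],key=len).reshape(-1,2)
    r=cv2.minAreaRect(cast(c,cn,zt)[:,:2].astype(np.float32));print(ce[i].round(),"z",zt.round(1),np.round(r[0],1),np.round(r[1],1),round(r[2],1))
E
```

```text
board [217. 125.] [563.8  47.9] [256.1  49.8] 1.99 108.40121652849874
board [290. 125.] [567.1 -46. ] [256.2  50. ] 2.0 108.53178506951005
old [190.  62.] 118 centre [656.   85.1] sx range mid [ 84.  102.9] 93.4
old [254.  62.] 620 centre [658.6   3.9] sx range mid [ 84.  102.9] 93.4
old [316.  62.] 88 centre [662.1 -75.9] sx range mid [ 84.  102.9] 93.4
old [253. 138.] 504 centre [562.7   0.9] sx range mid [-12.7   6.4] -3.1
old [313. 138.] 123 centre [565.2 -81.6] sx range mid [-12.7   6.4] -3.2
old [254. 202.] 417 centre [469.9  -2.6] sx range mid [-105.6  -85.4] -95.5
old [309. 202.] 84 centre [472.6 -83.7] sx range mid [-105.6  -87. ] -96.3
[56. 95.] z 17.5 [599.7 311.9] [ 22.3 168.8] 81.2
[449. 107.] z 18.8 [ 608.6 -301. ] [ 19.2 169.2] 77.3
[115. 107.] z 6.0 [590.1 222. ] [163.4  35.2] 10.4
[395. 112.] z 13.4 [ 604.  -221.6] [58.4 32. ] 18.6
[500. 206.] z 24.2 [ 478.5 -428.4] [ 48.  184.8] 88.1
[  8. 212.] z 23.0 [426.1 406.5] [ 39.2 139.1] 78.1
[130. 214.] z 18.1 [407.  211.6] [ 21.1 169.3] 86.7
[377. 229.] z 35.0 [ 402.7 -213.1] [ 35.  111.9] 89.2
```

```bash
python3 - <<'E'
from h import *
show([((609.5,-301,70),-102.7,1,7)])
E
```

```text
t 1.95 p [ 5.296e+02 -1.000e-01  3.304e+02] yaw -87.98 tilt [-0.0006 -0.0007] gap 87.5 F [-0.6 -0.5  0.1] q7 -1.71
[{"dp":[0.0433,-0.0099,0.0372],"turn":[0.0001,-0.0001,0.0367],"fingers":1},
{"dp":[0.0429,-0.0115,0.0372],"turn":[0.0001,-0.0001,0.0367],"fingers":1},
{"dp":[0.0425,-0.0131,0.0372],"turn":[0.0001,-0.0001,0.0367],"fingers":1},
{"dp":[0.042,-0.0146,0.0372],"turn":[0.0001,-0.0001,0.0367],"fingers":1},
{"dp":[0.0414,-0.0161,0.0372],"turn":[0.0001,-0.0001,0.0367],"fingers":1},
{"dp":[0.0408,-0.0176,0.0372],"turn":[0.0001,-0.0001,0.0367],"fingers":1},
{"dp":[0.0401,-0.0191,0.0372],"turn":[0.0001,-0.0001,0.0367],"fingers":1}]
```

{"op": "send_rows", "data": {
  "steps": [
    {"dp": [0.043,-0.01,0.037],"turn": [0,0,0.0367],"fingers": 0.6},
    {"dp": [0.043,-0.0115,0.037],"turn": [0,0,0.0367],"fingers": 0.6},
    {"dp": [0.0425,-0.013,0.037],"turn": [0,0,0.0367],"fingers": 0.6},
    {"dp": [0.042,-0.0145,0.037],"turn": [0,0,0.0367],"fingers": 0.6},
    {"dp": [0.0415,-0.016,0.037],"turn": [0,0,0.0367],"fingers": 0.6},
    {"dp": [0.041,-0.0175,0.037],"turn": [0,0,0.0367],"fingers": 0.6},
    {"dp": [0.04,-0.019,0.037],"turn": [0,0,0.0367],"fingers": 0.6},
    {"dp": [0,0,0],"turn": [0,0,0],"fingers": 0.6}
  ]
}}

```text
t: 2.95
tcp_pos: [605.7, -304.9, 67.3]
ee_rot: [-0.003, -0.622, 0.783, 0.002]
contact_force: [0.6, 0.5, -0.4]
finger_gap: 52.9
```

```bash
python3 - <<'E'
from cap import *
cap("wrist","w2"); show([((609.5,-301,4),-102.7,.6,2)])
E
```

```text
t 3.0 p [ 607.4 -302.1   69.5] yaw -102.88 tilt [-0.0038  0.0004] gap 52.5 F [-0.5  0.3 -0.6] q7 -1.54
[{"dp":[-0.0008,-0.001,0.0327],"turn":[0.0019,-0.0002,-0.0015],"fingers":0.6},
{"dp":[-0.0008,-0.001,0.0327],"turn":[0.0019,-0.0002,-0.0015],"fingers":0.6}]
```

View pics/w2.png

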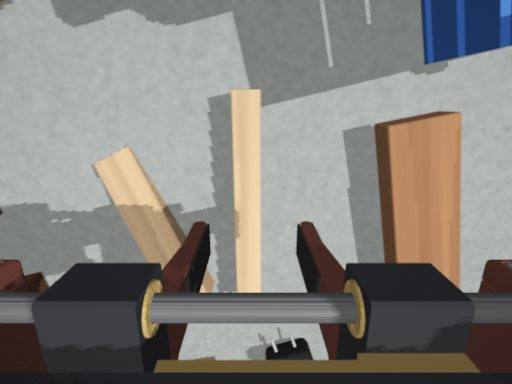

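The stick lies centred and parallel between the jaws (columns 233–261). I descend and grip.

{"op": "send_rows", "data": {
  "steps": [
    {"dp": [0,0,0.033],"turn": [0,0,0],"fingers": 0.6},
    {"dp": [0,0,0.032],"turn": [0,0,0],"fingers": 0.6},
    {"dp": [0,0,0],"turn": [0,0,0],"fingers": 0.6},
    {"dp": [0,0,0],"turn": [0,0,0],"fingers": 0.6}
  ]
}}

```text
t: 3.5
tcp_pos: [610.9, -299.1, 8.8]
ee_rot: [0.001, -0.625, 0.78, -0.001]
contact_force: [0.4, 0.3, 0.0]
finger_gap: 53.0
```

```bash
python3 - <<'E'
from cap import *
c=cap("wrist","w3"); show([((609.5,-301,4),-102.7,.6,1)])
from cell import ctrl
p,R=pose(ctrl.sense());hsv=cv2.cvtColor(c["color"],cv2.COLOR_RGB2HSV)
# top end edge of stick along image column through centre
u,v=proj(c,[p[0],p[1],20])[0];print(u,v)
# stick direction far end
mask=((hsv[...,0]<25)&(hsv[...,1]>60)&(hsv[...,2]>150)).astype(np.uint8)
col=int(round(u));rows=np.where(mask[:int(v)+5,col])[0];print(rows.min() if len(rows) else None,len(rows))
e=cast(c,[[col,rows.min()-.5]],20)[0];print("end dist in tool y",R.inv().apply(e-[p[0],p[1],20]).round(1))
E
```

```text
t 3.55 p [ 611.2 -299.4    9.1] yaw -102.59 tilt [ 0.0029 -0.0011] gap 53.0 F [ 0.2  0.3 -0.4] q7 -1.56
[{"dp":[0.002,0.0013,0.0051],"turn":[-0.0031,-0.0005,0.002],"fingers":0.6}]

254.0413991015911 246.65519215914543
93 158
end dist in tool y [ -0.  -82.9   0.3]
```

View pics/w3.png

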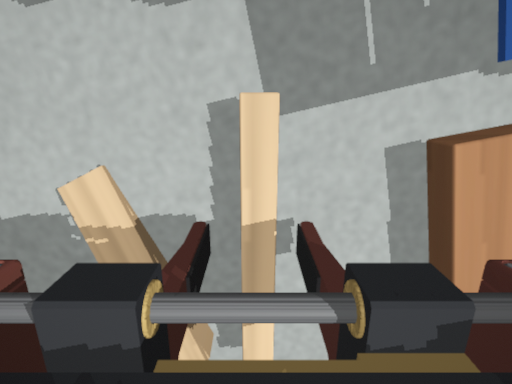

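{"op": "send_rows", "data": {
  "steps": [
    {"dp": [0.002,0.002,0.005],"turn": [-0.003,0,0],"fingers": 0.6},
    {"dp": [0,0,0],"turn": [0,0,0],"fingers": 0.1},
    {"dp": [0,0,0],"turn": [0,0,0],"fingers": 0.1},
    {"dp": [0,0,0],"turn": [0,0,0],"fingers": 0.1},
    {"dp": [0,0,0],"turn": [0,0,0],"fingers": 0.1}
  ],
  "squeeze": 30
}}

```text
t: 4.18
tcp_pos: [607.6, -300.8, 1.7]
ee_rot: [-0.001, -0.625, 0.78, 0.001]
contact_force: [-0.3, -0.7, 0.9]
finger_gap: 19.6
```

```bash
python3 - <<'E'
from h import *
show([((609,-302,60),-102.7,.1,1),((640,-150,190),-60,.1,4),((660,4,150),2.03,.1,6)])
E
```

```text
t 4.17 p [ 607.6 -300.8    1.7] yaw -102.61 tilt [-0.0029  0.0006] gap 19.6 F [-0.3 -0.7  0.9] q7 -1.56
[{"dp":[0.0009,-0.0015,-0.0583],"turn":[0.0029,-0,0.0015],"fingers":0.1},
{"dp":[-0.031,0.0006,-0.026],"turn":[-0,0,-0.1491],"fingers":0.1},
{"dp":[-0.0308,-0.004,-0.026],"turn":[-0,0,-0.1491],"fingers":0.1},
{"dp":[-0.0298,-0.0085,-0.026],"turn":[-0,0,-0.1491],"fingers":0.1},
{"dp":[-0.0282,-0.0128,-0.026],"turn":[-0,0,-0.1491],"fingers":0.1},
{"dp":[-0.026,-0.0169,-0.026],"turn":[-0,0,-0.1491],"fingers":0.1},
{"dp":[-0.0176,-0.0135,0.0057],"turn":[0,0,-0.1547],"fingers":0.1},
{"dp":[-0.0153,-0.016,0.0057],"turn":[0,0,-0.1547],"fingers":0.1}]

[{"dp":[-0.0127,-0.0182,0.0057],"turn":[0,0,-0.1547],"fingers":0.1},
{"dp":[-0.0097,-0.0199,0.0057],"turn":[0,0,-0.1547],"fingers":0.1},
{"dp":[-0.0065,-0.0212,0.0057],"turn":[0,0,-0.1547],"fingers":0.1},
{"dp":[-0.0032,-0.022,0.0057],"turn":[0,0,-0.1547],"fingers":0.1},
{"dp":[0.0002,-0.0222,0.0057],"turn":[0,0,-0.1547],"fingers":0.1}]
```

{"op": "send_rows", "data": {
  "steps": [
    {"dp": [0.001,-0.0015,-0.058],"turn": [0,0,0],"fingers": 0.1},
    {"dp": [-0.031,0.0005,-0.026],"turn": [0,0,-0.149],"fingers": 0.1},
    {"dp": [-0.031,-0.004,-0.026],"turn": [0,0,-0.149],"fingers": 0.1},
    {"dp": [-0.03,-0.0085,-0.026],"turn": [0,0,-0.149],"fingers": 0.1},
    {"dp": [-0.028,-0.013,-0.026],"turn": [0,0,-0.149],"fingers": 0.1},
    {"dp": [-0.026,-0.017,-0.026],"turn": [0,0,-0.149],"fingers": 0.1},
    {"dp": [-0.0175,-0.0135,0.0055],"turn": [0,0,-0.155],"fingers": 0.1},
    {"dp": [-0.0155,-0.016,0.0055],"turn": [0,0,-0.155],"fingers": 0.1}
  ]
}}

```text
t: 5.18
tcp_pos: [646.4, -105.1, 179.1]
ee_rot: [0.0, 0.934, -0.357, -0.001]
contact_force: [0.0, -0.6, -0.5]
finger_gap: 19.4
```

{"op": "send_rows", "data": {
  "steps": [
    {"dp": [-0.0125,-0.018,0.0055],"turn": [0,0,-0.155],"fingers": 0.1},
    {"dp": [-0.01,-0.02,0.0055],"turn": [0,0,-0.155],"fingers": 0.1},
    {"dp": [-0.0065,-0.021,0.0055],"turn": [0,0,-0.155],"fingers": 0.1},
    {"dp": [-0.003,-0.022,0.0055],"turn": [0,0,-0.155],"fingers": 0.1},
    {"dp": [0,-0.022,0.0055],"turn": [0,0,-0.155],"fingers": 0.1},
    {"dp": [0,0,0],"turn": [0,0,0],"fingers": 0.1},
    {"dp": [0,0,0],"turn": [0,0,0],"fingers": 0.1},
    {"dp": [0,0,0],"turn": [0,0,0],"fingers": 0.1}
  ]
}}

```text
t: 6.18
tcp_pos: [660.0, 2.1, 151.4]
ee_rot: [0.0, 1.0, 0.018, -0.001]
contact_force: [0.2, 0.2, -0.2]
finger_gap: 19.5
```

```bash
python3 - <<'E'
from cap import *
show([]);cap("top","t4");c=cap("wrist","w4"); show([((659.7,4.1,116),2.03,.1,1)])
E
```

```text
t 6.17 p [660.    2.1 151.4] yaw 2.03 tilt [-0.0026 -0.0002] gap 19.5 F [ 0.2  0.2 -0.2] q7 -0.38
t 6.28 p [659.9   2.6 151.5] yaw 2.1 tilt [-0.0025  0.    ] gap 19.5 F [ 0.8  0.1 -0.7] q7 -0.38
[{"dp":[-0.0001,-0.0015,0.0355],"turn":[-0.0001,0.0025,0.0013],"fingers":0.1}]
```

View pics/w4.png

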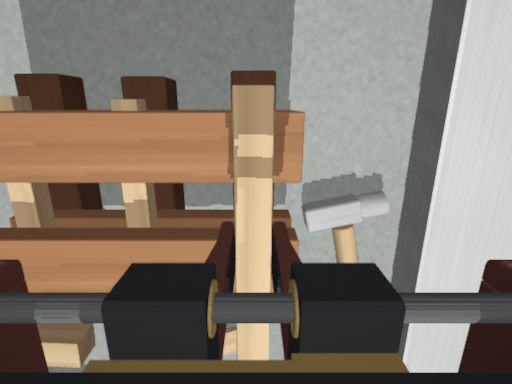

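View pics/t4.png

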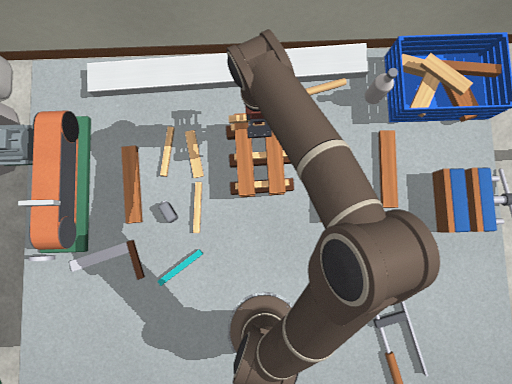

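{"op": "send_rows", "data": {
  "steps": [
    {"dp": [0,-0.0015,0.018],"turn": [0,0.0025,0],"fingers": 0.1},
    {"dp": [0,0,0.015],"turn": [0,0,0],"fingers": 0.1},
    {"dp": [0,0,0.003],"turn": [0,0,0],"fingers": 0.1},
    {"dp": [0,0,0],"turn": [0,0,0],"fingers": 0.1},
    {"dp": [0,0,0],"turn": [0,0,0],"fingers": 0.1}
  ]
}}

```text
t: 6.9
tcp_pos: [660.0, 5.4, 115.6]
ee_rot: [-0.0, 1.0, 0.02, 0.0]
contact_force: [0.2, 0.0, -0.4]
finger_gap: 19.6
```

```bash
python3 - <<'E'
from cap import *
c=cap("wrist","w5"); show([((659.7,4.1,112),2.03,.1,1)])
E
```

```text
t 6.95 p [660.    5.3 115.7] yaw 2.24 tilt [0.0004 0.0008] gap 19.9 F [ 0.3  0.2 -0.8] q7 -0.4
[{"dp":[-0.0004,0.0012,0.0037],"turn":[-0.0008,-0.0004,0.0036],"fingers":0.1}]
```

View pics/w5.png

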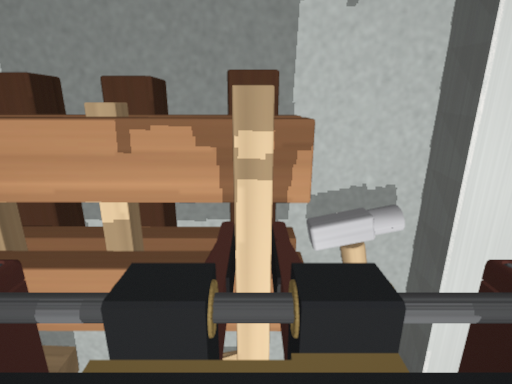

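```bash
cat >> h.py <<'E'
def stickend(c,s,hz,vmin=150,show_=True):
    """stick held along tool y: far end & centreline x offset in tool frame; hz= stick top height above tcp"""
    p,R=pose(s);hsv=cv2.cvtColor(c["color"],cv2.COLOR_RGB2HSV)
    z=p[2]+hz;out=[]
    for off in (-6,0,6):
        # walk outward along -tool y from 30mm to 110mm at height z
        d=np.arange(40,112,.5);pts=np.array([p+R.apply([off,-k,0])for k in d]);pts[:,2]=z
        uv=proj(c,pts);col=np.array([c["color"][int(round(v)),int(round(u))] for u,v in uv]).astype(int)
        g=col.sum(1);dg=g[3:]-g[:-3];i=np.argmin(np.where(d[:-3]>65,dg,0));out.append(d[i]+.75)
    print("end dist",out)
E
python3 - <<'E'
from h import *
from cell import ctrl
s=ctrl.sense();c=load("w5.npz");stickend(c,s,18)
print(cast(c,[[255,87]],s["tcp_pos"][2]+18), cast(c,[[254,71]],40))
E
```

```text
end dist [np.float64(87.25), np.float64(87.75), np.float64(87.75)]
[[657.25894712  91.6787415  133.66888764]] [[656.34942355 108.05919138  40.        ]]
```

{"op": "send_rows", "data": {
  "steps": [
    {"dp": [0,0.003,0],"turn": [0,0,0.003],"fingers": 0.1},
    {"dp": [0,0,0.003],"turn": [0,0,0],"fingers": 0.1},
    {"dp": [0,0,0],"turn": [0,0,0],"fingers": 0.1},
    {"dp": [0,0,0],"turn": [0,0,0],"fingers": 0.1}
  ]
}}

```text
t: 7.45
tcp_pos: [659.8, 2.2, 112.2]
ee_rot: [-0.0, 1.0, 0.018, -0.0]
contact_force: [1.3, 0.3, -0.3]
finger_gap: 19.9
```

```bash
python3 - <<'E'
from cap import *
from cell import ctrl
c=cap("wrist","w6"); show([]);stickend(c,ctrl.sense(),18)
E
```

```text
t 7.5 p [659.7   2.4 112.2] yaw 2.08 tilt [-0.0005  0.0009] gap 19.8 F [-0.6  0.1  0.3] q7 -0.4
end dist [np.float64(87.25), np.float64(87.25), np.float64(87.25)]
```

{"op": "send_rows", "data": {
  "steps": [
    {"dp": [0,0,0.0005],"turn": [0,0,0],"fingers": 0.1},
    {"dp": [0,0,0],"turn": [0,0,0],"fingers": 0.45},
    {"dp": [0,0,0],"turn": [0,0,0],"fingers": 0.45},
    {"dp": [0,0,0],"turn": [0,0,0],"fingers": 0.45},
    {"dp": [0,0,-0.03],"turn": [0,0,0],"fingers": 0.45},
    {"dp": [0,0,-0.05],"turn": [0,0,0],"fingers": 0.6},
    {"dp": [0,0,-0.03],"turn": [0,0,0],"fingers": 0.6}
  ]
}}

```text
t: 8.38
tcp_pos: [660.5, 2.5, 224.2]
ee_rot: [-0.001, 1.0, 0.018, 0.001]
contact_force: [-0.5, 0.3, -0.5]
finger_gap: 52.1
```

```bash
python3 - <<'E'
from h import *
show([((600,312.5,70),81.2,.6,8)])
E
```

```text
t 8.38 p [660.5   2.5 224.2] yaw 2.08 tilt [0.0019 0.0011] gap 52.1 F [-0.5  0.3 -0.5] q7 -0.34
[{"dp":[-0.0062,-0.039,0.0193],"turn":[0.0001,-0.0003,-0.1726],"fingers":0.6},
{"dp":[0.0006,-0.0395,0.0193],"turn":[0.0001,-0.0003,-0.1726],"fingers":0.6},
{"dp":[0.0074,-0.0388,0.0193],"turn":[0.0001,-0.0003,-0.1726],"fingers":0.6},
{"dp":[0.0139,-0.0369,0.0193],"turn":[0.0001,-0.0003,-0.1726],"fingers":0.6},
{"dp":[0.0201,-0.034,0.0193],"turn":[0.0001,-0.0003,-0.1726],"fingers":0.6},
{"dp":[0.0256,-0.03,0.0193],"turn":[0.0001,-0.0003,-0.1726],"fingers":0.6},
{"dp":[0.0304,-0.0252,0.0193],"turn":[0.0001,-0.0003,-0.1726],"fingers":0.6},
{"dp":[0.0343,-0.0196,0.0193],"turn":[0.0001,-0.0003,-0.1726],"fingers":0.6}]
```

{"op": "send_rows", "data": {
  "steps": [
    {"dp": [-0.006,-0.039,0.01],"turn": [0,0,-0.1725],"fingers": 0.6},
    {"dp": [0.0005,-0.0395,0.01],"turn": [0,0,-0.1725],"fingers": 0.6},
    {"dp": [0.0075,-0.039,0.019],"turn": [0,0,-0.1725],"fingers": 0.6},
    {"dp": [0.014,-0.037,0.019],"turn": [0,0,-0.1725],"fingers": 0.6},
    {"dp": [0.02,-0.034,0.019],"turn": [0,0,-0.1725],"fingers": 0.6},
    {"dp": [0.0255,-0.03,0.019],"turn": [0,0,-0.1725],"fingers": 0.6},
    {"dp": [0.0305,-0.025,0.019],"turn": [0,0,-0.1725],"fingers": 0.6},
    {"dp": [0.0345,-0.0195,0.019],"turn": [0,0,-0.1725],"fingers": 0.6}
  ]
}}

```text
t: 9.38
tcp_pos: [599.6, 313.6, 87.3]
ee_rot: [-0.0, 0.758, 0.652, 0.0]
contact_force: [0.9, 0.5, 0.4]
finger_gap: 52.7
```

{"op": "send_rows", "data": {
  "steps": [
    {"dp": [0,0,0.01],"turn": [0,0,0],"fingers": 0.6},
    {"dp": [0,0,0.01],"turn": [0,0,0],"fingers": 0.6},
    {"dp": [0,0,0],"turn": [0,0,0],"fingers": 0.6},
    {"dp": [0,0,0],"turn": [0,0,0],"fingers": 0.6}
  ]
}}

```text
t: 9.88
tcp_pos: [600.6, 311.5, 68.5]
ee_rot: [-0.0, 0.76, 0.649, 0.0]
contact_force: [-0.6, -0.5, 0.6]
finger_gap: 52.8
```

```bash
python3 - <<'E'
from cap import *
c=cap("wrist","w7"); show([((600,312.5,5),81.2,.6,2)])
E
```

```text
t 9.93 p [600.5 311.7  68.7] yaw 81.02 tilt [0.0007 0.0007] gap 52.9 F [0.2 0.3 1. ] q7 0.33
[{"dp":[0.0003,-0.0003,0.0318],"turn":[0.0003,-0.0004,-0.0015],"fingers":0.6},
{"dp":[0.0003,-0.0003,0.0318],"turn":[0.0003,-0.0004,-0.0015],"fingers":0.6}]
```

View pics/w7.png

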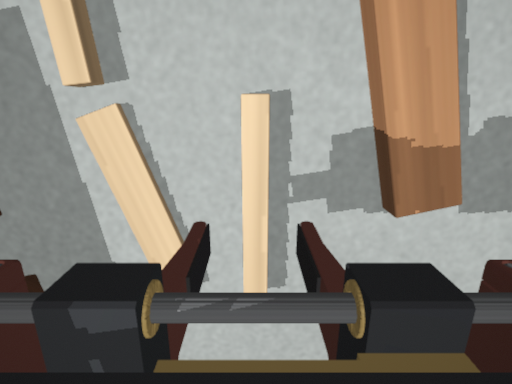

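{"op": "send_rows", "data": {
  "steps": [
    {"dp": [0,0,0.033],"turn": [0,0,0],"fingers": 0.6},
    {"dp": [0,0,0.029],"turn": [0,0,0],"fingers": 0.6},
    {"dp": [0,0,0.002],"turn": [0,0,0],"fingers": 0.6},
    {"dp": [0,0,0],"turn": [0,0,0],"fingers": 0.6},
    {"dp": [0,0,0],"turn": [0,0,0],"fingers": 0.6}
  ]
}}

```text
t: 10.55
tcp_pos: [600.4, 313.2, 5.6]
ee_rot: [-0.0, 0.76, 0.65, 0.001]
contact_force: [-0.6, -0.5, 0.1]
finger_gap: 53.0
```

```bash
python3 - <<'E'
from cap import *
from cell import ctrl
c=cap("wrist","w8"); show([]);s=ctrl.sense();stickend(c,s,20-s["tcp_pos"][2])
c=load("w3.npz")
E
```

```text
t 10.6 p [600.3 313.1   5.4] yaw 81.13 tilt [0.0013 0.0017] gap 52.8 F [ 0.3  0.3 -0.5] q7 0.29
end dist [np.float64(84.75), np.float64(84.75), np.float64(84.75)]
```

View pics/w8.png

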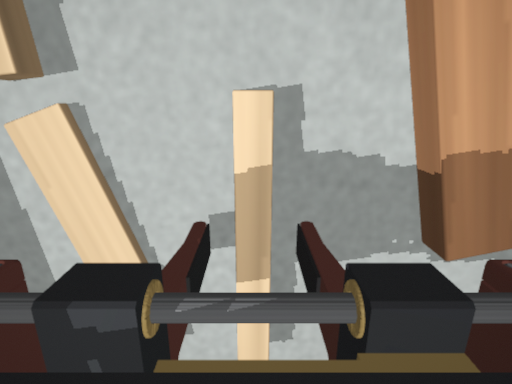

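{"op": "send_rows", "data": {
  "steps": [
    {"dp": [0,0,0.0015],"turn": [0,0,0],"fingers": 0.6},
    {"dp": [0,0,0],"turn": [0,0,0],"fingers": 0.1},
    {"dp": [0,0,0],"turn": [0,0,0],"fingers": 0.1},
    {"dp": [0,0,0],"turn": [0,0,0],"fingers": 0.1},
    {"dp": [0,0,0],"turn": [0,0,0],"fingers": 0.1}
  ]
}}

```text
t: 11.22
tcp_pos: [599.6, 312.7, 2.4]
ee_rot: [-0.0, 0.76, 0.65, 0.0]
contact_force: [0.3, 0.3, 0.4]
finger_gap: 19.7
```

```bash
python3 - <<'E'
from h import *
show([((600,313,62),81.2,.1,1),((590,170,190),50,.1,4),((562.7,.7,150),2.03,.1,5)])
E
```

```text
t 11.22 p [599.6 312.7   2.4] yaw 81.14 tilt [-0.0005  0.0008] gap 19.7 F [0.3 0.3 0.4] q7 0.28
[{"dp":[0.0004,0.0003,-0.0596],"turn":[-0.0006,-0.0007,-0.0011],"fingers":0.1},
{"dp":[-0.0357,0.003,-0.032],"turn":[0,0,0.1361],"fingers":0.1},
{"dp":[-0.035,0.0078,-0.032],"turn":[0,0,0.1361],"fingers":0.1},
{"dp":[-0.0336,0.0125,-0.032],"turn":[0,0,0.1361],"fingers":0.1},
{"dp":[-0.0316,0.0169,-0.032],"turn":[0,0,0.1361],"fingers":0.1},
{"dp":[-0.0294,0.0176,0.008],"turn":[0,0,0.1674],"fingers":0.1},
{"dp":[-0.0261,0.0222,0.008],"turn":[0,0,0.1674],"fingers":0.1},
{"dp":[-0.022,0.0263,0.008],"turn":[0,0,0.1674],"fingers":0.1}]

[{"dp":[-0.0173,0.0296,0.008],"turn":[0,0,0.1674],"fingers":0.1},
{"dp":[-0.0122,0.0321,0.008],"turn":[0,0,0.1674],"fingers":0.1}]
```

{"op": "send_rows", "data": {
  "steps": [
    {"dp": [0,0,-0.06],"turn": [0,0,0],"fingers": 0.1},
    {"dp": [-0.0355,0.003,-0.032],"turn": [0,0,0.136],"fingers": 0.1},
    {"dp": [-0.035,0.008,-0.032],"turn": [0,0,0.136],"fingers": 0.1},
    {"dp": [-0.0335,0.0125,-0.032],"turn": [0,0,0.136],"fingers": 0.1},
    {"dp": [-0.0315,0.017,-0.032],"turn": [0,0,0.136],"fingers": 0.1},
    {"dp": [-0.0295,0.0175,0.008],"turn": [0,0,0.1675],"fingers": 0.1},
    {"dp": [-0.026,0.022,0.008],"turn": [0,0,0.1675],"fingers": 0.1},
    {"dp": [-0.022,0.0265,0.008],"turn": [0,0,0.1675],"fingers": 0.1}
  ]
}}

```text
t: 12.22
tcp_pos: [573.1, 67.2, 166.2]
ee_rot: [-0.0, 0.983, 0.181, -0.0]
contact_force: [0.4, -0.2, -0.5]
finger_gap: 19.8
```

{"op": "send_rows", "data": {
  "steps": [
    {"dp": [-0.0175,0.0295,0.008],"turn": [0,0,0.1675],"fingers": 0.1},
    {"dp": [-0.012,0.032,0.008],"turn": [0,0,0.1675],"fingers": 0.1},
    {"dp": [0,0,0.015],"turn": [0,0,0],"fingers": 0.1},
    {"dp": [0,0,0.015],"turn": [0,0,0],"fingers": 0.1},
    {"dp": [0,0,0],"turn": [0,0,0],"fingers": 0.1},
    {"dp": [0,0,0],"turn": [0,0,0],"fingers": 0.1},
    {"dp": [0,0,0],"turn": [0,0,0],"fingers": 0.1}
  ]
}}

```text
t: 13.1
tcp_pos: [562.8, 1.4, 120.7]
ee_rot: [-0.001, 1.0, 0.018, 0.0]
contact_force: [0.2, -0.5, -1.6]
finger_gap: 20.0
```

```bash
python3 - <<'E'
from cap import *
from cell import ctrl
c=cap("wrist","w9"); show([((562.7,.7,112.5),2.03,.1,1)]);s=ctrl.sense();stickend(c,s,17.5)
E
```

```text
t 13.15 p [562.8   1.3 120.7] yaw 2.03 tilt [0.0003 0.0009] gap 19.9 F [ 0.2  0.4 -0.3] q7 -0.42
[{"dp":[-0.0001,0.0006,0.0082],"turn":[-0.0009,-0.0004,0],"fingers":0.1}]

end dist [np.float64(84.75), np.float64(84.75), np.float64(84.75)]
```

View pics/w9.png

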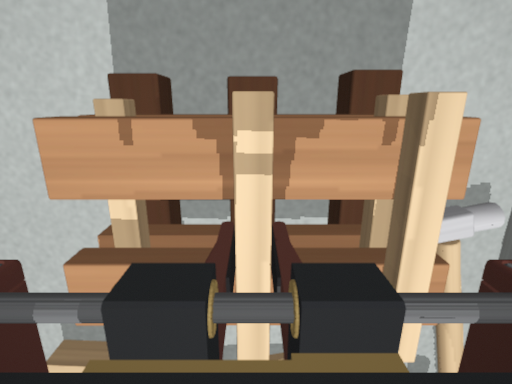

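{"op": "send_rows", "data": {
  "steps": [
    {"dp": [0,0.0005,0.005],"turn": [0,0,0],"fingers": 0.1},
    {"dp": [0,0,0.003],"turn": [0,0,0],"fingers": 0.1},
    {"dp": [0,0,0.0005],"turn": [0,0,0],"fingers": 0.1},
    {"dp": [0,0,0],"turn": [0,0,0],"fingers": 0.1},
    {"dp": [0,0,0],"turn": [0,0,0],"fingers": 0.1}
  ]
}}

```text
t: 13.78
tcp_pos: [562.4, 0.1, 112.3]
ee_rot: [-0.0, 1.0, 0.017, -0.0]
contact_force: [-2.6, 0.1, 7.3]
finger_gap: 19.9
```

{"op": "send_rows", "data": {
  "steps": [
    {"dp": [0,0,0],"turn": [0,0,0],"fingers": 0.45},
    {"dp": [0,0,0],"turn": [0,0,0],"fingers": 0.45},
    {"dp": [0,0,0],"turn": [0,0,0],"fingers": 0.45},
    {"dp": [0,0,-0.03],"turn": [0,0,0],"fingers": 0.45},
    {"dp": [0,0,-0.05],"turn": [0,0,0],"fingers": 0.6},
    {"dp": [0,0,-0.03],"turn": [0,0,0],"fingers": 0.6}
  ]
}}

```text
t: 14.52
tcp_pos: [563.1, 0.5, 223.9]
ee_rot: [-0.0, 1.0, 0.017, 0.001]
contact_force: [-0.3, 0.0, -0.5]
finger_gap: 52.1
```

```bash
python3 - <<'E'
from h import *
show([((407,211.7,70),86.6,.6,9)])
E
```

```text
t 14.53 p [5.631e+02 5.000e-01 2.239e+02] yaw 1.99 tilt [0.0014 0.001 ] gap 52.1 F [-0.3  0.  -0.5] q7 -0.33
[{"dp":[-0.0165,-0.024,0.0171],"turn":[0,-0.0002,-0.1641],"fingers":0.6},
{"dp":[-0.0124,-0.0264,0.0171],"turn":[0,-0.0002,-0.1641],"fingers":0.6},
{"dp":[-0.0079,-0.0281,0.0171],"turn":[0,-0.0002,-0.1641],"fingers":0.6},
{"dp":[-0.0032,-0.029,0.0171],"turn":[0,-0.0002,-0.1641],"fingers":0.6},
{"dp":[0.0016,-0.0291,0.0171],"turn":[0,-0.0002,-0.1641],"fingers":0.6},
{"dp":[0.0063,-0.0285,0.0171],"turn":[0,-0.0002,-0.1641],"fingers":0.6},
{"dp":[0.0109,-0.0271,0.0171],"turn":[0,-0.0002,-0.1641],"fingers":0.6},
{"dp":[0.0152,-0.0249,0.0171],"turn":[0,-0.0002,-0.1641],"fingers":0.6}]

[{"dp":[0.019,-0.0221,0.0171],"turn":[0,-0.0002,-0.1641],"fingers":0.6}]
```

{"op": "send_rows", "data": {
  "steps": [
    {"dp": [-0.0165,-0.024,0.005],"turn": [0,0,-0.164],"fingers": 0.6},
    {"dp": [-0.0125,-0.0265,0.005],"turn": [0,0,-0.164],"fingers": 0.6},
    {"dp": [-0.008,-0.028,0.01],"turn": [0,0,-0.164],"fingers": 0.6},
    {"dp": [-0.003,-0.029,0.02],"turn": [0,0,-0.164],"fingers": 0.6},
    {"dp": [0.0015,-0.029,0.02],"turn": [0,0,-0.164],"fingers": 0.6},
    {"dp": [0.0065,-0.0285,0.025],"turn": [0,0,-0.164],"fingers": 0.6},
    {"dp": [0.011,-0.027,0.025],"turn": [0,0,-0.164],"fingers": 0.6},
    {"dp": [0.015,-0.025,0.025],"turn": [0,0,-0.164],"fingers": 0.6}
  ]
}}

```text
t: 15.52
tcp_pos: [423.4, 188.5, 86.2]
ee_rot: [-0.0, 0.78, 0.626, 0.0]
contact_force: [-0.4, 0.3, 0.2]
finger_gap: 52.7
```

{"op": "send_rows", "data": {
  "steps": [
    {"dp": [0.019,-0.022,0.02],"turn": [0,0,-0.164],"fingers": 0.6},
    {"dp": [0,0,0.03],"turn": [0,0,0],"fingers": 0.6},
    {"dp": [0,0,0.015],"turn": [0,0,0],"fingers": 0.6},
    {"dp": [0,0,0],"turn": [0,0,0],"fingers": 0.6},
    {"dp": [0,0,0],"turn": [0,0,0],"fingers": 0.6},
    {"dp": [0,0,0],"turn": [0,0,0],"fingers": 0.6}
  ]
}}

```text
t: 16.27
tcp_pos: [407.3, 211.4, 22.8]
ee_rot: [-0.0, 0.728, 0.685, 0.001]
contact_force: [-0.5, 0.2, -1.2]
finger_gap: 52.6
```

```bash
python3 - <<'E'
from cap import *
from cell import ctrl
c=cap("wrist","w10"); show([((407,211.7,4),86.6,.6,1)]);s=ctrl.sense();stickend(c,s,20-s["tcp_pos"][2])
E
```

```text
t 16.32 p [407.2 211.4  22.7] yaw 86.51 tilt [0.0009 0.001 ] gap 52.5 F [-0.3  0.  -0.4] q7 0.21
[{"dp":[0.0003,-0.0002,0.0187],"turn":[0.0009,-0.0011,-0.0016],"fingers":0.6}]

end dist [np.float64(85.75), np.float64(85.75), np.float64(85.75)]
```

View pics/w10.png

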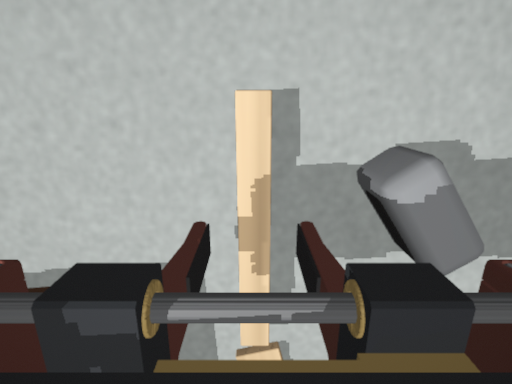

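{"op": "send_rows", "data": {
  "steps": [
    {"dp": [0,-0.0005,0.014],"turn": [0,0,0],"fingers": 0.6},
    {"dp": [0,0,0.005],"turn": [0,0,0],"fingers": 0.6},
    {"dp": [0,0,0],"turn": [0,0,0],"fingers": 0.1},
    {"dp": [0,0,0],"turn": [0,0,0],"fingers": 0.1},
    {"dp": [0,0,0],"turn": [0,0,0],"fingers": 0.1},
    {"dp": [0,0,0],"turn": [0,0,0],"fingers": 0.1}
  ]
}}

```text
t: 17.08
tcp_pos: [406.2, 211.5, 3.1]
ee_rot: [-0.0, 0.728, 0.685, 0.0]
contact_force: [0.7, -0.8, 0.4]
finger_gap: 19.7
```

```bash
python3 - <<'E'
from h import *
show([((407,212,60),86.6,.1,1),((420,130,190),50,.1,4),((469.1,-2.6,150),2.03,.1,5)])
E
```

```text
t 17.07 p [406.2 211.5   3.1] yaw 86.55 tilt [-0.0001  0.0009] gap 19.7 F [ 0.7 -0.8  0.4] q7 0.17
[{"dp":[0.0006,0.0007,-0.0569],"turn":[-0.0001,-0.0009,-0.0009],"fingers":0.1},
{"dp":[-0.0203,0.0045,-0.0325],"turn":[0,0,0.1597],"fingers":0.1},
{"dp":[-0.0193,0.0076,-0.0325],"turn":[0,0,0.1597],"fingers":0.1},
{"dp":[-0.0178,0.0106,-0.0325],"turn":[0,0,0.1597],"fingers":0.1},
{"dp":[-0.0159,0.0133,-0.0325],"turn":[0,0,0.1597],"fingers":0.1},
{"dp":[-0.014,0.0246,0.008],"turn":[0,0,0.1674],"fingers":0.1},
{"dp":[-0.0097,0.0266,0.008],"turn":[0,0,0.1674],"fingers":0.1},
{"dp":[-0.0052,0.0278,0.008],"turn":[0,0,0.1674],"fingers":0.1}]

[{"dp":[-0.0004,0.0283,0.008],"turn":[0,0,0.1674],"fingers":0.1},
{"dp":[0.0043,0.028,0.008],"turn":[0,0,0.1674],"fingers":0.1}]
```

{"op": "send_rows", "data": {
  "steps": [
    {"dp": [0.0005,0.0005,-0.057],"turn": [0,0,0],"fingers": 0.1},
    {"dp": [-0.0205,0.0045,-0.0325],"turn": [0,0,0.16],"fingers": 0.1},
    {"dp": [-0.0195,0.0075,-0.0325],"turn": [0,0,0.16],"fingers": 0.1},
    {"dp": [-0.018,0.0105,-0.0325],"turn": [0,0,0.16],"fingers": 0.1},
    {"dp": [-0.016,0.0135,-0.0325],"turn": [0,0,0.16],"fingers": 0.1},
    {"dp": [-0.014,0.0245,0.008],"turn": [0,0,0.1675],"fingers": 0.1},
    {"dp": [-0.0095,0.0265,0.008],"turn": [0,0,0.1675],"fingers": 0.1},
    {"dp": [-0.005,0.028,0.008],"turn": [0,0,0.1675],"fingers": 0.1}
  ]
}}

```text
t: 18.08
tcp_pos: [449.2, 48.6, 165.8]
ee_rot: [-0.0, 0.984, 0.18, 0.0]
contact_force: [0.3, -0.1, -0.3]
finger_gap: 19.8
```

{"op": "send_rows", "data": {
  "steps": [
    {"dp": [-0.0005,0.0285,0.008],"turn": [0,0,0.1675],"fingers": 0.1},
    {"dp": [0.0045,0.028,0.008],"turn": [0,0,0.1675],"fingers": 0.1},
    {"dp": [0,0,0.015],"turn": [0,0,0],"fingers": 0.1},
    {"dp": [0,0,0.015],"turn": [0,0,0],"fingers": 0.1},
    {"dp": [0,0,0],"turn": [0,0,0],"fingers": 0.1},
    {"dp": [0,0,0],"turn": [0,0,0],"fingers": 0.1},
    {"dp": [0,0,0],"turn": [0,0,0],"fingers": 0.1}
  ]
}}

```text
t: 18.95
tcp_pos: [469.0, -3.2, 120.2]
ee_rot: [-0.0, 1.0, 0.017, 0.0]
contact_force: [-0.4, 0.1, -0.2]
finger_gap: 19.7
```

```bash
python3 - <<'E'
from cap import *
from cell import ctrl
c=cap("wrist","w11"); show([((469.1,-2.6,113.3),2.03,.1,1)]);s=ctrl.sense();stickend(c,s,17.)
E
```

```text
t 19.0 p [469.   -3.4 120.2] yaw 1.94 tilt [0.0004 0.0006] gap 19.8 F [ 0.2  0.5 -0.1] q7 -0.4
[{"dp":[0.0001,-0.0008,0.0069],"turn":[-0.0006,-0.0004,-0.0016],"fingers":0.1}]

end dist [np.float64(84.75), np.float64(84.75), np.float64(84.75)]
```

View pics/w11.png

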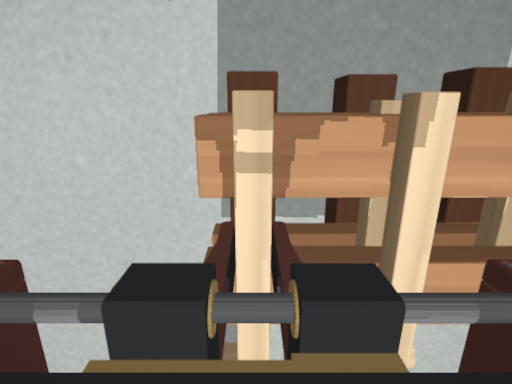

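The stick (columns 234–273) is centred over the near bearer (229–278). I lower it and release.

{"op": "send_rows", "data": {
  "steps": [
    {"dp": [0,-0.0005,0.004],"turn": [0,0,0],"fingers": 0.1},
    {"dp": [0,0,0.0025],"turn": [0,0,0],"fingers": 0.1},
    {"dp": [0,0,0],"turn": [0,0,0],"fingers": 0.1},
    {"dp": [0,0,0],"turn": [0,0,0],"fingers": 0.1}
  ]
}}

```text
t: 19.5
tcp_pos: [468.7, -3.1, 113.2]
ee_rot: [-0.0, 1.0, 0.017, -0.0]
contact_force: [-0.5, 0.3, -0.8]
finger_gap: 19.9
```

{"op": "send_rows", "data": {
  "steps": [
    {"dp": [0,0,0],"turn": [0,0,0],"fingers": 0.45},
    {"dp": [0,0,0],"turn": [0,0,0],"fingers": 0.45},
    {"dp": [0,0,0],"turn": [0,0,0],"fingers": 0.45},
    {"dp": [0,0,-0.03],"turn": [0,0,0],"fingers": 0.45},
    {"dp": [0,0,-0.05],"turn": [0,0,0],"fingers": 1},
    {"dp": [0,0,-0.05],"turn": [0,0,0],"fingers": 1},
    {"dp": [0,0,-0.03],"turn": [0,0,0],"fingers": 1}
  ]
}}

```text
t: 20.38
tcp_pos: [469.4, -3.0, 275.7]
ee_rot: [-0.0, 1.0, 0.017, 0.001]
contact_force: [-0.5, -1.0, -1.0]
finger_gap: 66.1
```

```bash
python3 - <<'E'
from h import *
show([((455,-2,330),92,1,9)])
E
```

```text
t 20.38 p [469.4  -3.  275.7] yaw 1.9 tilt [0.0022 0.0002] gap 66.1 F [-0.5 -1.  -1. ] q7 -0.21
[{"dp":[-0.0016,-0.0002,-0.006],"turn":[0.0002,-0.0002,-0.1747],"fingers":1},
{"dp":[-0.0015,-0.0004,-0.006],"turn":[0.0002,-0.0002,-0.1747],"fingers":1},
{"dp":[-0.0014,-0.0007,-0.006],"turn":[0.0002,-0.0002,-0.1747],"fingers":1},
{"dp":[-0.0013,-0.0009,-0.006],"turn":[0.0002,-0.0002,-0.1747],"fingers":1},
{"dp":[-0.0011,-0.0011,-0.006],"turn":[0.0002,-0.0002,-0.1747],"fingers":1},
{"dp":[-0.0009,-0.0013,-0.006],"turn":[0.0002,-0.0002,-0.1747],"fingers":1},
{"dp":[-0.0006,-0.0015,-0.006],"turn":[0.0002,-0.0002,-0.1747],"fingers":1},
{"dp":[-0.0004,-0.0016,-0.006],"turn":[0.0002,-0.0002,-0.1747],"fingers":1}]

[{"dp":[-0.0001,-0.0016,-0.006],"turn":[0.0002,-0.0002,-0.1747],"fingers":1}]
```

```bash
python3 - <<'E'
from h import *
show([((600,0,330),92,1,9)])
E
```

```text
t 20.38 p [469.4  -3.  275.7] yaw 1.9 tilt [0.0022 0.0002] gap 66.1 F [-0.5 -1.  -1. ] q7 -0.21
[{"dp":[0.0145,0.0001,-0.006],"turn":[0.0002,-0.0002,-0.1747],"fingers":1},
{"dp":[0.0143,0.0027,-0.006],"turn":[0.0002,-0.0002,-0.1747],"fingers":1},
{"dp":[0.0136,0.0051,-0.006],"turn":[0.0002,-0.0002,-0.1747],"fingers":1},
{"dp":[0.0125,0.0074,-0.006],"turn":[0.0002,-0.0002,-0.1747],"fingers":1},
{"dp":[0.011,0.0095,-0.006],"turn":[0.0002,-0.0002,-0.1747],"fingers":1},
{"dp":[0.0092,0.0112,-0.006],"turn":[0.0002,-0.0002,-0.1747],"fingers":1},
{"dp":[0.0071,0.0127,-0.006],"turn":[0.0002,-0.0002,-0.1747],"fingers":1},
{"dp":[0.0048,0.0137,-0.006],"turn":[0.0002,-0.0002,-0.1747],"fingers":1}]

[{"dp":[0.0024,0.0143,-0.006],"turn":[0.0002,-0.0002,-0.1747],"fingers":1}]
```

{"op": "send_rows", "data": {
  "steps": [
    {"dp": [0.0145,0,-0.006],"turn": [0,0,-0.175],"fingers": 1},
    {"dp": [0.0145,0.0025,-0.006],"turn": [0,0,-0.175],"fingers": 1},
    {"dp": [0.0135,0.005,-0.006],"turn": [0,0,-0.175],"fingers": 1},
    {"dp": [0.0125,0.0075,-0.006],"turn": [0,0,-0.175],"fingers": 1},
    {"dp": [0.011,0.0095,-0.006],"turn": [0,0,-0.175],"fingers": 1},
    {"dp": [0.009,0.011,-0.006],"turn": [0,0,-0.175],"fingers": 1},
    {"dp": [0.007,0.0125,-0.006],"turn": [0,0,-0.175],"fingers": 1},
    {"dp": [0.005,0.0135,-0.006],"turn": [0,0,-0.175],"fingers": 1}
  ]
}}

```text
t: 21.38
tcp_pos: [584.8, -0.2, 321.3]
ee_rot: [-0.0, 0.752, 0.659, 0.0]
contact_force: [-0.9, -0.0, 0.1]
finger_gap: 87.8
```

{"op": "send_rows", "data": {
  "steps": [
    {"dp": [0.0025,0.0145,-0.006],"turn": [0,0,-0.175],"fingers": 1},
    {"dp": [0,0,0],"turn": [0,0,0],"fingers": 1},
    {"dp": [0,0,0],"turn": [0,0,0],"fingers": 1},
    {"dp": [0,0,0],"turn": [0,0,0],"fingers": 1}
  ]
}}

```text
t: 21.88
tcp_pos: [598.6, 0.4, 327.2]
ee_rot: [-0.0, 0.695, 0.719, -0.0]
contact_force: [-0.0, -0.4, -0.5]
finger_gap: 87.7
```

```bash
python3 - <<'E'
from cap import *
c=cap("wrist","w12"); show([])
P=cloud(c);ok=c["depth"]>0
near=ok&(np.hypot(P[...,0]-565,P[...,1])<190)
def comp(z,zl,tol,mn):
    k,l,st,ce=cv2.connectedComponentsWithStats((near&(abs(P[...,2]-z)<tol)).astype(np.uint8))
    for i in range(1,k):
        if st[i,4]<mn: continue
        cn=max(cv2.findContours((l==i).astype(np.uint8),0,cv2.CHAIN_APPROX_NONE)[0],key=len).reshape(-1,2)
        r=cv2.minAreaRect(cast(c,cn,z)[:,:2].astype(np.float32))
        print(z,ce[i].round(),np.round(r[0],1),np.round(r[1],1),round(r[2],2),"zmean",P[...,2][l==i].mean().round(1))
comp(130,0,6,300);comp(110,0,6,300);comp(85,0,5,100)
E
```

```text
t 21.93 p [5.987e+02 3.000e-01 3.273e+02] yaw 92.05 tilt [-0.0004 -0.0001] gap 88.2 F [ 0.4 -0.2  0.7] q7 1.14
130 [253.  56.] [468.   -3.7] [ 19.7 168.8] 1.96 zmean 128.5
130 [253. 139.] [560.  -1.] [ 19.3 168.7] 1.98 zmean 128.4
130 [254. 214.] [656.5   3.9] [ 21.  168.5] 2.0 zmean 128.1
110 [213.  37.] [445.7 -51.5] [19.  49.6] 1.95 zmean 108.6
110 [294.  37.] [442.5  42.6] [19.  49.7] 1.95 zmean 108.5
110 [215.  99.] [515.3 -49. ] [74.3 49.7] 1.97 zmean 108.5
110 [291.  99.] [512.  45.] [74.3 49.8] 1.97 zmean 108.4
110 [253. 176.] [611.9   2.5] [ 76.6 169.8] 1.99 zmean 108.5
110 [220. 227.] [685.9 -43.3] [15.2 49.2] 2.0 zmean 108.1
110 [287. 227.] [682.6  50.7] [15.2 49.3] 2.0 zmean 108.0
85 [253.  69.] [476.   -3.6] [ 2.4 43.6] 1.96 zmean 83.3
85 [253. 199.] [651.1   2.5] [ 9.2 43.7] 1.99 zmean 83.0
```

View pics/w12.png

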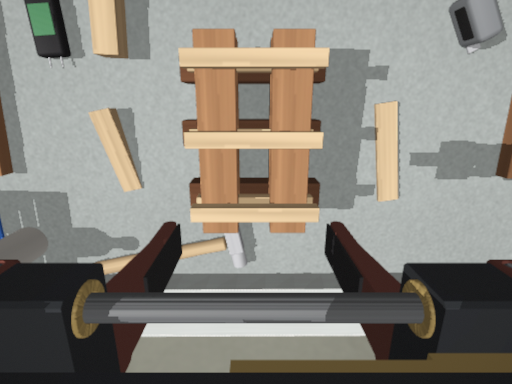

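```bash
python3 - <<'E'
from h import *
show([((560,200,300),93,1,4),((491.5,431.5,110),94,1,6)])
E
```

```text
t 21.93 p [5.987e+02 3.000e-01 3.273e+02] yaw 92.05 tilt [-0.0004 -0.0001] gap 88.2 F [ 0.4 -0.2  0.7] q7 1.14
[{"dp":[0.0502,-0.0079,0.0068],"turn":[-0.0001,0,-0.0042],"fingers":1},
{"dp":[0.0503,-0.0077,0.0068],"turn":[-0.0001,0,-0.0042],"fingers":1},
{"dp":[0.0503,-0.0075,0.0068],"turn":[-0.0001,0,-0.0042],"fingers":1},
{"dp":[0.0503,-0.0072,0.0068],"turn":[-0.0001,0,-0.0042],"fingers":1},
{"dp":[0.0391,-0.0094,0.0317],"turn":[0,0,-0.0029],"fingers":1},
{"dp":[0.0392,-0.0093,0.0317],"turn":[0,0,-0.0029],"fingers":1},
{"dp":[0.0392,-0.0092,0.0317],"turn":[0,0,-0.0029],"fingers":1},
{"dp":[0.0392,-0.009,0.0317],"turn":[0,0,-0.0029],"fingers":1}]

[{"dp":[0.0392,-0.0089,0.0317],"turn":[0,0,-0.0029],"fingers":1},
{"dp":[0.0393,-0.0088,0.0317],"turn":[0,0,-0.0029],"fingers":1}]
```

{"op": "send_rows", "data": {
  "steps": [
    {"dp": [0.0505,-0.008,0.007],"turn": [0,0,-0.004],"fingers": 1},
    {"dp": [0.0505,-0.0075,0.007],"turn": [0,0,-0.004],"fingers": 1},
    {"dp": [0.0505,-0.0075,0.007],"turn": [0,0,-0.004],"fingers": 1},
    {"dp": [0.05,-0.0075,0.007],"turn": [0,0,-0.004],"fingers": 1},
    {"dp": [0.039,-0.0095,0.0315],"turn": [0,0,-0.003],"fingers": 1},
    {"dp": [0.039,-0.0095,0.0315],"turn": [0,0,-0.003],"fingers": 1},
    {"dp": [0.039,-0.009,0.0315],"turn": [0,0,-0.003],"fingers": 1},
    {"dp": [0.039,-0.009,0.0315],"turn": [0,0,-0.003],"fingers": 1}
  ]
}}

```text
t: 22.92
tcp_pos: [513.6, 354.9, 172.7]
ee_rot: [-0.0, 0.684, 0.729, 0.0]
contact_force: [0.3, 0.2, 0.4]
finger_gap: 88.1
```

{"op": "send_rows", "data": {
  "steps": [
    {"dp": [0.039,-0.009,0.0315],"turn": [0,0,-0.003],"fingers": 1},
    {"dp": [0.039,-0.009,0.0315],"turn": [0,0,-0.003],"fingers": 1},
    {"dp": [0,0,0],"turn": [0,0,0],"fingers": 1},
    {"dp": [0,0,0],"turn": [0,0,0],"fingers": 1},
    {"dp": [0,0,0],"turn": [0,0,0],"fingers": 1}
  ]
}}

```text
t: 23.55
tcp_pos: [492.2, 429.7, 111.6]
ee_rot: [0.0, 0.682, 0.731, 0.001]
contact_force: [0.4, -0.2, 0.1]
finger_gap: 87.7
```

```bash
python3 - <<'E'
from cap import *
c=cap("wrist","w13"); show([])
E
```

```text
t 23.6 p [492.2 429.7 111.6] yaw 93.94 tilt [0.0013 0.001 ] gap 88.0 F [-0.1  0.3  0.6] q7 0.33
```

View pics/w13.png

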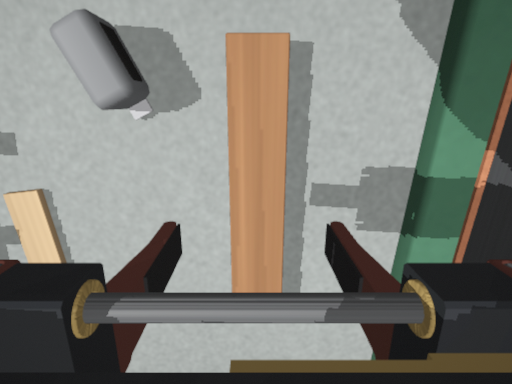

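```bash
cat >> h.py <<'E'
def boardrel(c,s,z,zt=5,cen=(256,150),lo=40,hi=112):
    """board under tool; near end (toward -tool y), centreline and angle in tool frame"""
    p,R=pose(s);hsv=cv2.cvtColor(c["color"],cv2.COLOR_RGB2HSV);P=cloud(c)
    m=((hsv[...,0]<20)&(hsv[...,1]>90)&(c["depth"]>0)&(abs(P[...,2]-z)<zt)).astype(np.uint8);m[285:]=0
    k,l,st,ce=cv2.connectedComponentsWithStats(m);i=l[cen[1],cen[0]];assert i>0
    ys,xs=np.where(l==i)
    L=[];Rr=[]
    for v in range(ys.min()+4,min(ys.max()-3,215)):
        q=xs[ys==v];L.append((q.min()-.5,v));Rr.append((q.max()+.5,v))
    f=lambda a:R.inv().apply(cast(c,a,z)-[p[0],p[1],z])
    l1=np.polyfit(*f(L)[:,1::-1].T,1);r1=np.polyfit(*f(Rr)[:,1::-1].T,1)
    uc=xs[ys==ys.min()+3].mean()
    tops=[ys[xs==u].min()-.5 for u in range(int(uc)-10,int(uc)+11)]
    e=f([(uc,np.median(tops))])[0]
    print("end y",e[1].round(1),"centre x at end",((l1[0]+r1[0])/2*e[1]+(l1[1]+r1[1])/2).round(1),"at 0",((l1[1]+r1[1])/2).round(1),"width",(abs(l1[1]-r1[1])).round(1),"dx/dy deg",np.degrees(np.arctan((l1[0]+r1[0])/2)).round(2),"z",P[...,2][l==i].mean().round(1))
E
python3 - <<'E'
from h import *
from cell import ctrl
boardrel(load("w13.npz"),ctrl.sense(),25,8)
E
```

```text
end y -131.0 centre x at end 4.0 at 0 4.0 width 48.4 dx/dy deg -0.0 z 23.4
```

{"op": "send_rows", "data": {
  "steps": [
    {"dp": [0.004,-0.001,0.035],"turn": [0,0,0],"fingers": 1},
    {"dp": [0,0,0.035],"turn": [0,0,0],"fingers": 1},
    {"dp": [0,0,0.028],"turn": [0,0,0],"fingers": 1},
    {"dp": [0,0,0.006],"turn": [0,0,0],"fingers": 1},
    {"dp": [0,0,0],"turn": [0,0,0],"fingers": 1},
    {"dp": [0,0,0],"turn": [0,0,0],"fingers": 1},
    {"dp": [0,0,0],"turn": [0,0,0],"fingers": 1}
  ]
}}

```text
t: 24.48
tcp_pos: [489.9, 435.2, 7.8]
ee_rot: [-0.0, 0.682, 0.732, 0.001]
contact_force: [-0.2, 0.2, -0.2]
finger_gap: 87.9
```

```bash
python3 - <<'E'
from cap import *
c=cap("wrist","w14"); show([])
boardrel(c,ctrl.sense(),25,8)
E
```

```text
t 24.52 p [489.8 435.1   7.5] yaw 94.07 tilt [0.0007 0.0015] gap 88.0 F [-0.  -0.8 -0.4] q7 0.25
end y -121.6 centre x at end -1.1 at 0 -1.4 width 48.3 dx/dy deg -0.13 z 23.5
```

View pics/w14.png

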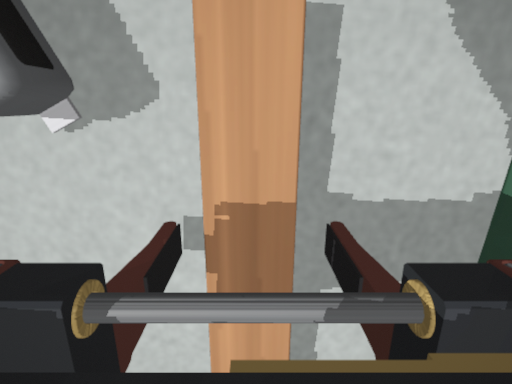

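{"op": "send_rows", "data": {
  "steps": [
    {"dp": [-0.001,0.001,0.0025],"turn": [0,0,0],"fingers": 1},
    {"dp": [0,0,0],"turn": [0,0,0],"fingers": 0.5},
    {"dp": [0,0,0],"turn": [0,0,0],"fingers": 0.5},
    {"dp": [0,0,0],"turn": [0,0,0],"fingers": 0.5},
    {"dp": [0,0,0],"turn": [0,0,0],"fingers": 0.5}
  ],
  "squeeze": 50
}}

```text
t: 25.15
tcp_pos: [490.5, 434.0, 4.1]
ee_rot: [-0.0, 0.681, 0.732, 0.0]
contact_force: [-0.7, -0.4, 0.1]
finger_gap: 51.3
```

```bash
python3 - <<'E'
from h import *
show([((491,434,60),94,.5,1),((530,300,220),93,.5,4),((562.8,48,170),92.0,.5,6)])
E
```

```text
t 25.15 p [490.5 434.    4.1] yaw 94.09 tilt [-0.0004  0.0008] gap 51.3 F [-0.7 -0.4  0.1] q7 0.25
[{"dp":[0.0001,0.0005,-0.0559],"turn":[-0.0004,-0.0008,0.0015],"fingers":0.5},
{"dp":[-0.0341,0.0074,-0.04],"turn":[0,0,0.0044],"fingers":0.5},
{"dp":[-0.0341,0.0075,-0.04],"turn":[0,0,0.0044],"fingers":0.5},
{"dp":[-0.034,0.0077,-0.04],"turn":[0,0,0.0044],"fingers":0.5},
{"dp":[-0.034,0.0078,-0.04],"turn":[0,0,0.0044],"fingers":0.5},
{"dp":[-0.0422,0.0033,0.0083],"turn":[0,0,0.0029],"fingers":0.5},
{"dp":[-0.0422,0.0034,0.0083],"turn":[0,0,0.0029],"fingers":0.5},
{"dp":[-0.0422,0.0035,0.0083],"turn":[0,0,0.0029],"fingers":0.5}]

[{"dp":[-0.0422,0.0036,0.0083],"turn":[0,0,0.0029],"fingers":0.5},
{"dp":[-0.0422,0.0038,0.0083],"turn":[0,0,0.0029],"fingers":0.5},
{"dp":[-0.0422,0.0039,0.0083],"turn":[0,0,0.0029],"fingers":0.5}]
```

{"op": "send_rows", "data": {
  "steps": [
    {"dp": [0,0,0],"turn": [0,0,0],"fingers": 0.4},
    {"dp": [0,0,0],"turn": [0,0,0],"fingers": 0.4},
    {"dp": [0,0,-0.056],"turn": [0,0,0],"fingers": 0.4},
    {"dp": [-0.034,0.0075,-0.04],"turn": [0,0,0.0045],"fingers": 0.4},
    {"dp": [-0.034,0.0075,-0.04],"turn": [0,0,0.0045],"fingers": 0.4},
    {"dp": [-0.034,0.0075,-0.04],"turn": [0,0,0.0045],"fingers": 0.4},
    {"dp": [-0.034,0.008,-0.04],"turn": [0,0,0.0045],"fingers": 0.4}
  ]
}}

```text
t: 26.02
tcp_pos: [529.8, 298.6, 220.9]
ee_rot: [-0.0, 0.688, 0.726, -0.0]
contact_force: [0.7, -0.1, -2.4]
finger_gap: 49.3
```

{"op": "send_rows", "data": {
  "steps": [
    {"dp": [-0.042,0.0035,0.0085],"turn": [0,0,0.003],"fingers": 0.4},
    {"dp": [-0.042,0.0035,0.0085],"turn": [0,0,0.003],"fingers": 0.4},
    {"dp": [-0.042,0.0035,0.0085],"turn": [0,0,0.003],"fingers": 0.4},
    {"dp": [-0.042,0.0035,0.0085],"turn": [0,0,0.003],"fingers": 0.4},
    {"dp": [-0.0425,0.004,0.0085],"turn": [0,0,0.003],"fingers": 0.4},
    {"dp": [-0.0425,0.004,0.0085],"turn": [0,0,0.003],"fingers": 0.4},
    {"dp": [0,0,0],"turn": [0,0,0],"fingers": 0.4},
    {"dp": [0,0,0],"turn": [0,0,0],"fingers": 0.4}
  ]
}}

```text
t: 27.02
tcp_pos: [563.0, 48.8, 168.8]
ee_rot: [-0.001, 0.694, 0.719, 0.0]
contact_force: [-0.4, 1.5, -2.6]
finger_gap: 49.5
```

```bash
python3 - <<'E'
from cap import *
c=cap("wrist","w15");cap("side","s15"); show([((562.8,48,145),92,.4,1)])
E
```

```text
t 27.12 p [563.1  49.8 169.1] yaw 92.14 tilt [-0.0001  0.0014] gap 49.5 F [-0.1  0.9 -3. ] q7 0.94
[{"dp":[-0.0019,-0.0003,0.0241],"turn":[-0,-0.0014,0.0024],"fingers":0.4}]
```

View pics/w15.png

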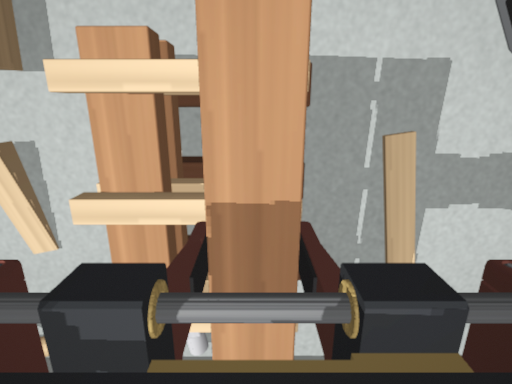

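View pics/s15.png

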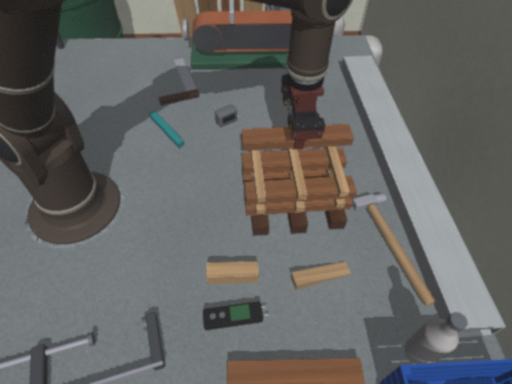

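{"op": "send_rows", "data": {
  "steps": [
    {"dp": [-0.0015,0,0.015],"turn": [0,0,0.002],"fingers": 0.4},
    {"dp": [0,0,0.014],"turn": [0,0,0],"fingers": 0.4},
    {"dp": [0,0,0],"turn": [0,0,0],"fingers": 0.4},
    {"dp": [0,0,0],"turn": [0,0,0],"fingers": 0.4},
    {"dp": [0,0,0],"turn": [0,0,0],"fingers": 0.4}
  ]
}}

```text
t: 27.75
tcp_pos: [563.6, 47.0, 140.1]
ee_rot: [-0.0, 0.695, 0.719, 0.0]
contact_force: [-0.2, -0.3, -2.7]
finger_gap: 49.7
```

```bash
python3 - <<'E'
from cap import *
c=cap("wrist","w16");d=cap("side","s16");e=cap("top","t16"); show([((562.8,48,134),92,.4,1)])
cv2.imwrite("pics/s16z.png",cv2.resize(d["color"][110:245,225:375,::-1],None,fx=4.4,fy=4.4,interpolation=cv2.INTER_CUBIC))
cv2.imwrite("pics/t16z.png",cv2.resize(e["color"][90:220,200:320,::-1],None,fx=4.5,fy=4.5,interpolation=cv2.INTER_CUBIC))
E
```

```text
t 27.9 p [563.5  46.8 140.1] yaw 91.9 tilt [0.0001 0.0007] gap 49.8 F [ 0.4  0.3 -1.1] q7 0.91
[{"dp":[0.0012,-0.0007,0.0061],"turn":[0.0001,-0.0007,-0.0017],"fingers":0.4}]
```

View pics/s16z.png

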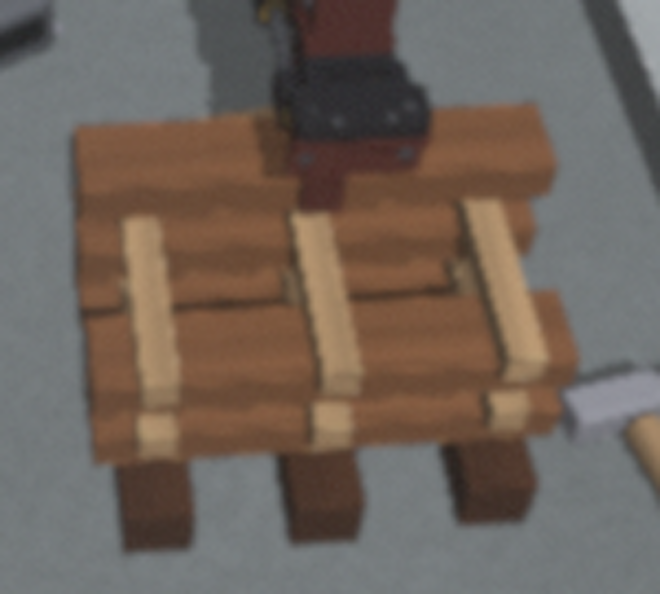

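View pics/t16z.png

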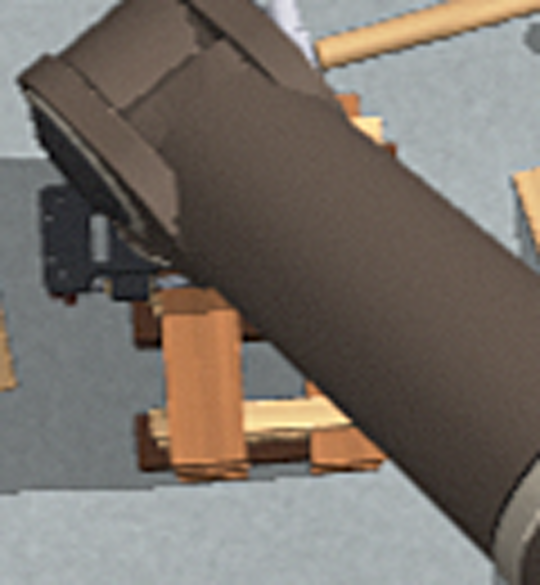

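View pics/w16.png

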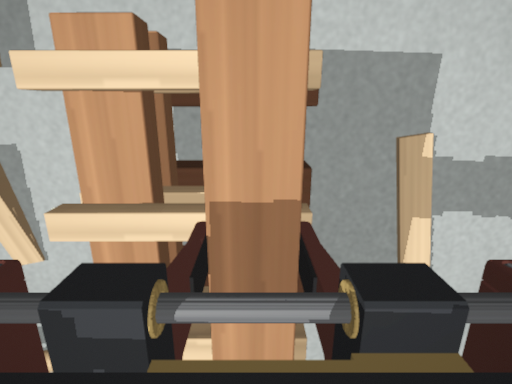

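```bash
python3 - <<'E'
from h import *
d=load("s16.npz")
pts=np.array([(75,128),(540,103),(555,163),(80,180)])/4.4+[225,110]
for q in pts: print("held",cast(d,[q],161)[0].round(1))
d0=load("side0.npz");cv2.imwrite("pics/s0z.png",cv2.resize(d0["color"][130:245,230:370,::-1],None,fx=5,fy=5,interpolation=cv2.INTER_CUBIC))
# depth-based rect of held board in side
P=cloud(d);ok=d["depth"]>0
m=(ok&(abs(P[...,2]-160)<5)&(np.hypot(P[...,0]-565,P[...,1]-48)<180)&(P[...,1]<90)).astype(np.uint8)
ys,xs=np.where(m);w=cast(d,np.c_[xs,ys],161)
u=np.array([.9994,.0354]);v=np.array([-.0354,.9994]);r=w[:,:2]-[565,0.8]
print("held sx range",np.percentile(r@u,[.5,99.5]).round(1),"sy",np.percentile(r@v,[1,99]).round(1))
P=cloud(d0);m=((d0["depth"]>0)&(abs(P[...,2]-110)<5)&(np.hypot(P[...,0]-565,P[...,1]-48)<180)&(P[...,1]>8)).astype(np.uint8)
ys,xs=np.where(m);w=cast(d0,np.c_[xs,ys],110);r=w[:,:2]-[565,0.8]
print("stack sx range",np.percentile(r@u,[.5,99.5]).round(1),"sy",np.percentile(r@v,[1,99]).round(1))
# wrist16: relative heading/centreline of held board vs stick ends
E
```

```text
held [435.   63.8 161. ]
held [695.5  73.5 161. ]
held [694.   26.9 161. ]
held [436.2  24.4 161. ]
held sx range [-127.5  130.1] sy [ 9.2 68.7]
stack sx range [-127.7  129.6] sy [16.5 69.5]
```

View pics/s0z.png

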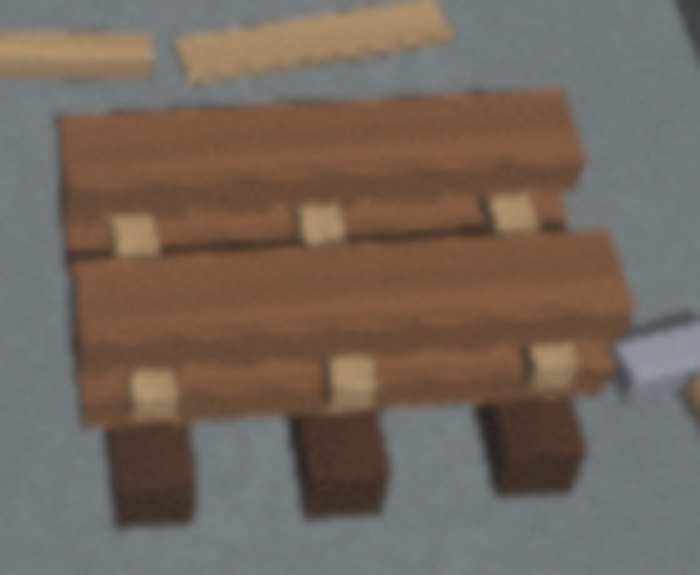

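The side view shows the held board in line: 0.2–0.5 mm off lengthwise and about 0.8 mm low in y. I lower it and release.

{"op": "send_rows", "data": {
  "steps": [
    {"dp": [0.001,-0.0005,0.003],"turn": [0,0,-0.002],"fingers": 0.4},
    {"dp": [0,0,0.0025],"turn": [0,0,0],"fingers": 0.4},
    {"dp": [0,0,0],"turn": [0,0,0],"fingers": 0.4},
    {"dp": [0,0,0],"turn": [0,0,0],"fingers": 0.4},
    {"dp": [0,0,0],"turn": [0,0,0],"fingers": 0.4}
  ]
}}

```text
t: 28.52
tcp_pos: [562.8, 47.7, 134.2]
ee_rot: [-0.0, 0.695, 0.719, 0.0]
contact_force: [0.2, -0.9, -2.1]
finger_gap: 49.8
```

{"op": "send_rows", "data": {
  "steps": [
    {"dp": [0,0,0.0005],"turn": [0,0,0],"fingers": 0.4},
    {"dp": [0,0,0],"turn": [0,0,0],"fingers": 0.4},
    {"dp": [0,0,0],"turn": [0,0,0],"fingers": 0.75},
    {"dp": [0,0,0],"turn": [0,0,0],"fingers": 0.75},
    {"dp": [0,0,0],"turn": [0,0,0],"fingers": 0.75},
    {"dp": [0,0,-0.03],"turn": [0,0,0],"fingers": 0.75},
    {"dp": [0,0,-0.05],"turn": [0,0,0],"fingers": 0.9},
    {"dp": [0,0,-0.04],"turn": [0,0,0],"fingers": 1}
  ]
}}

```text
t: 29.52
tcp_pos: [563.0, 48.0, 255.5]
ee_rot: [-0.0, 0.694, 0.72, 0.0]
contact_force: [-0.0, -0.5, -0.2]
finger_gap: 82.1
```

```bash
python3 - <<'E'
from h import *
show([((550,-150,260),90,1,4),((518,-428.5,110),88,1,6)])
E
```

```text
t 29.52 p [563.   48.  255.5] yaw 92.04 tilt [0.0002 0.0011] gap 82.1 F [-0.  -0.5 -0.2] q7 1.01
[{"dp":[-0.0493,-0.005,-0.0012],"turn":[0.0001,-0.0003,0.0089],"fingers":1},
{"dp":[-0.0494,-0.0046,-0.0012],"turn":[0.0001,-0.0003,0.0089],"fingers":1},
{"dp":[-0.0494,-0.0041,-0.0012],"turn":[0.0001,-0.0003,0.0089],"fingers":1},
{"dp":[-0.0495,-0.0037,-0.0011],"turn":[0.0001,-0.0003,0.0089],"fingers":1},
{"dp":[-0.0464,-0.0053,0.025],"turn":[0,0,0.0058],"fingers":1},
{"dp":[-0.0464,-0.0051,0.025],"turn":[0,0,0.0058],"fingers":1},
{"dp":[-0.0465,-0.0048,0.025],"turn":[0,0,0.0058],"fingers":1},
{"dp":[-0.0465,-0.0045,0.025],"turn":[0,0,0.0058],"fingers":1}]

[{"dp":[-0.0465,-0.0043,0.025],"turn":[0,0,0.0058],"fingers":1},
{"dp":[-0.0466,-0.004,0.025],"turn":[0,0,0.0058],"fingers":1}]
```

{"op": "send_rows", "data": {
  "steps": [
    {"dp": [-0.0495,-0.005,-0.001],"turn": [0,0,0.009],"fingers": 1},
    {"dp": [-0.0495,-0.0045,-0.001],"turn": [0,0,0.009],"fingers": 1},
    {"dp": [-0.0495,-0.004,-0.001],"turn": [0,0,0.009],"fingers": 1},
    {"dp": [-0.0495,-0.0035,-0.001],"turn": [0,0,0.009],"fingers": 1},
    {"dp": [-0.0465,-0.0055,0.025],"turn": [0,0,0.006],"fingers": 1},
    {"dp": [-0.0465,-0.005,0.025],"turn": [0,0,0.006],"fingers": 1},
    {"dp": [-0.0465,-0.005,0.025],"turn": [0,0,0.006],"fingers": 1},
    {"dp": [-0.0465,-0.0045,0.025],"turn": [0,0,0.006],"fingers": 1}
  ]
}}

```text
t: 30.52
tcp_pos: [528.0, -338.0, 156.7]
ee_rot: [-0.0, 0.716, 0.698, 0.0]
contact_force: [-0.1, 0.5, 0.4]
finger_gap: 88.0
```

{"op": "send_rows", "data": {
  "steps": [
    {"dp": [-0.0465,-0.0045,0.025],"turn": [0,0,0.006],"fingers": 1},
    {"dp": [-0.0465,-0.004,0.025],"turn": [0,0,0.006],"fingers": 1},
    {"dp": [0,0,0],"turn": [0,0,0],"fingers": 1},
    {"dp": [0,0,0],"turn": [0,0,0],"fingers": 1},
    {"dp": [0,0,0],"turn": [0,0,0],"fingers": 1},
    {"dp": [0,0,0],"turn": [0,0,0],"fingers": 1}
  ]
}}

```text
t: 31.28
tcp_pos: [518.1, -428.1, 108.4]
ee_rot: [0.0, 0.719, 0.695, 0.0]
contact_force: [0.7, 0.1, -0.9]
finger_gap: 87.6
```

```bash
python3 - <<'E'
from cap import *
c=cap("wrist","w17"); d=cap("side","s17");show([]);boardrel(c,ctrl.sense(),25,8)
cv2.imwrite("pics/s17z.png",cv2.resize(d["color"][110:245,225:375,::-1],None,fx=4.4,fy=4.4,interpolation=cv2.INTER_CUBIC))
E
```

```text
t 31.38 p [ 517.7 -428.5  108.1] yaw 87.96 tilt [0.     0.0001] gap 87.8 F [ 0.   0.1 -0.7] q7 1.64
end y -130.8 centre x at end -1.7 at 0 -1.3 width 48.4 dx/dy deg 0.16 z 23.4
```

View pics/w17.png

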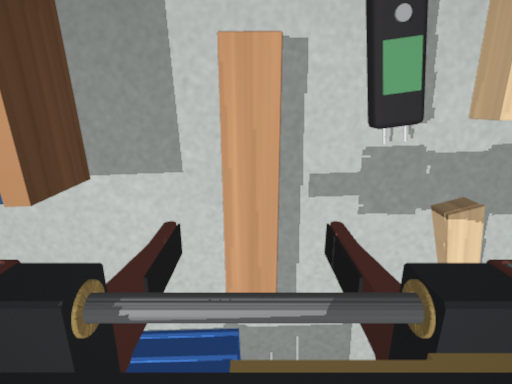

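View pics/s17z.png

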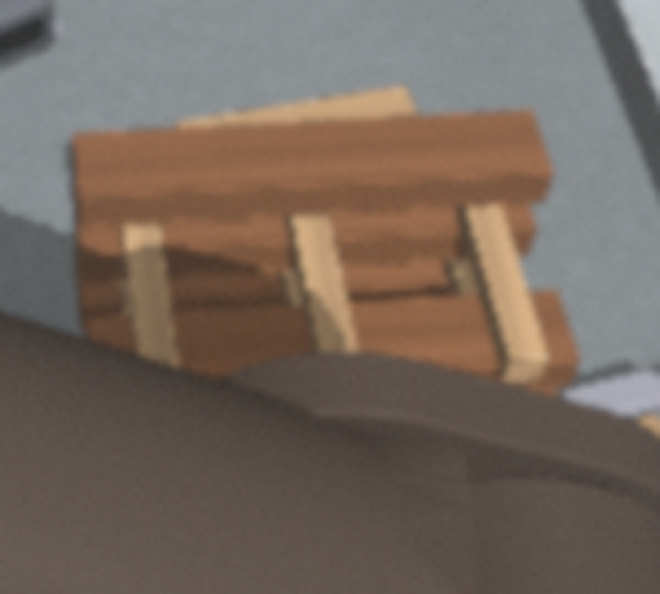

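{"op": "send_rows", "data": {
  "steps": [
    {"dp": [-0.0015,-0.001,0.035],"turn": [0,0,0],"fingers": 1},
    {"dp": [0,0,0.035],"turn": [0,0,0],"fingers": 1},
    {"dp": [0,0,0.025],"turn": [0,0,0],"fingers": 1},
    {"dp": [0,0,0.006],"turn": [0,0,0],"fingers": 1},
    {"dp": [0,0,0],"turn": [0,0,0],"fingers": 1},
    {"dp": [0,0,0],"turn": [0,0,0],"fingers": 1},
    {"dp": [0,0,0],"turn": [0,0,0],"fingers": 1}
  ]
}}

```text
t: 32.25
tcp_pos: [516.7, -430.8, 7.6]
ee_rot: [0.0, 0.72, 0.694, 0.0]
contact_force: [0.0, 0.4, 0.2]
finger_gap: 88.3
```

```bash
python3 - <<'E'
from cap import *
show([((517,-429.8,4),88,1,1)])
E
```

```text
t 32.25 p [ 516.7 -430.8    7.6] yaw 87.89 tilt [ 0.0008 -0.0003] gap 88.3 F [0.  0.4 0.2] q7 1.58
[{"dp":[0.001,0.0003,0.0036],"turn":[0.0008,0.0003,-0.0019],"fingers":1}]
```

{"op": "send_rows", "data": {
  "steps": [
    {"dp": [0.001,0.0005,0.0035],"turn": [0,0,-0.001],"fingers": 1},
    {"dp": [0,0,0],"turn": [0,0,0],"fingers": 0.4},
    {"dp": [0,0,0],"turn": [0,0,0],"fingers": 0.4},
    {"dp": [0,0,0],"turn": [0,0,0],"fingers": 0.4},
    {"dp": [0,0,0],"turn": [0,0,0],"fingers": 0.4},
    {"dp": [0,0,0],"turn": [0,0,0],"fingers": 0.4},
    {"dp": [0,0,0],"turn": [0,0,0],"fingers": 0.4}
  ]
}}

```text
t: 33.12
tcp_pos: [516.7, -429.6, 3.0]
ee_rot: [-0.0, 0.72, 0.694, 0.0]
contact_force: [-0.4, -0.6, 0.2]
finger_gap: 49.9
```

```bash
python3 - <<'E'
from cap import *
show([((517,-430,60),88,.4,1),((540,-290,220),90,.4,4),((566.2,-47.2,170),92,.4,6)])
E
```

```text
t 33.12 p [ 516.7 -429.6    3. ] yaw 87.95 tilt [-0.0004  0.0006] gap 49.9 F [-0.4 -0.6  0.2] q7 1.58
[{"dp":[-0.0004,0.0003,-0.057],"turn":[-0.0004,-0.0006,-0.0008],"fingers":0.4},
{"dp":[0.0352,0.0045,-0.04],"turn":[0,0,-0.0087],"fingers":0.4},
{"dp":[0.0351,0.0048,-0.04],"turn":[0,0,-0.0087],"fingers":0.4},
{"dp":[0.0351,0.0051,-0.04],"turn":[0,0,-0.0087],"fingers":0.4},
{"dp":[0.035,0.0054,-0.04],"turn":[0,0,-0.0087],"fingers":0.4},
{"dp":[0.0405,0.0044,0.0083],"turn":[0,0,-0.0058],"fingers":0.4},
{"dp":[0.0404,0.0046,0.0083],"turn":[0,0,-0.0058],"fingers":0.4},
{"dp":[0.0404,0.0048,0.0083],"turn":[0,0,-0.0058],"fingers":0.4}]

[{"dp":[0.0404,0.0051,0.0083],"turn":[0,0,-0.0058],"fingers":0.4},
{"dp":[0.0404,0.0053,0.0083],"turn":[0,0,-0.0058],"fingers":0.4},
{"dp":[0.0403,0.0055,0.0083],"turn":[0,0,-0.0058],"fingers":0.4}]
```

{"op": "send_rows", "data": {
  "steps": [
    {"dp": [0,0.0005,-0.057],"turn": [0,0,0],"fingers": 0.4},
    {"dp": [0.035,0.0045,-0.04],"turn": [0,0,-0.0085],"fingers": 0.4},
    {"dp": [0.035,0.005,-0.04],"turn": [0,0,-0.0085],"fingers": 0.4},
    {"dp": [0.035,0.005,-0.04],"turn": [0,0,-0.0085],"fingers": 0.4},
    {"dp": [0.035,0.0055,-0.04],"turn": [0,0,-0.0085],"fingers": 0.4},
    {"dp": [0.0405,0.0045,0.008],"turn": [0,0,-0.006],"fingers": 0.4},
    {"dp": [0.0405,0.0045,0.008],"turn": [0,0,-0.006],"fingers": 0.4},
    {"dp": [0.0405,0.005,0.008],"turn": [0,0,-0.006],"fingers": 0.4}
  ]
}}

```text
t: 34.12
tcp_pos: [553.6, -167.4, 195.7]
ee_rot: [-0.0, 0.701, 0.713, -0.0]
contact_force: [0.4, 0.0, -1.7]
finger_gap: 49.7
```

{"op": "send_rows", "data": {
  "steps": [
    {"dp": [0.0405,0.005,0.008],"turn": [0,0,-0.006],"fingers": 0.4},
    {"dp": [0.0405,0.0055,0.008],"turn": [0,0,-0.006],"fingers": 0.4},
    {"dp": [0.04,0.0055,0.008],"turn": [0,0,-0.006],"fingers": 0.4},
    {"dp": [0,0,0],"turn": [0,0,0],"fingers": 0.4},
    {"dp": [0,0,0],"turn": [0,0,0],"fingers": 0.4},
    {"dp": [0,0,0],"turn": [0,0,0],"fingers": 0.4}
  ]
}}

```text
t: 34.88
tcp_pos: [567.2, -48.8, 172.1]
ee_rot: [-0.0, 0.696, 0.718, -0.0]
contact_force: [-0.0, 0.5, -1.6]
finger_gap: 49.6
```

```bash
python3 - <<'E'
from cap import *
show([((566.2,-47.2,140),92,.4,1)])
E
```

```text
t 34.88 p [567.2 -48.8 172.1] yaw 91.84 tilt [-0.0007  0.0001] gap 49.6 F [-0.   0.5 -1.6] q7 1.11
[{"dp":[0.0016,-0.0009,0.0321],"turn":[-0.0007,-0.0002,-0.0028],"fingers":0.4}]
```

{"op": "send_rows", "data": {
  "steps": [
    {"dp": [0.0015,-0.001,0.016],"turn": [0,0,-0.003],"fingers": 0.4},
    {"dp": [0,0,0.016],"turn": [0,0,0],"fingers": 0.4},
    {"dp": [0,0,0],"turn": [0,0,0],"fingers": 0.4},
    {"dp": [0,0,0],"turn": [0,0,0],"fingers": 0.4},
    {"dp": [0,0,0],"turn": [0,0,0],"fingers": 0.4}
  ]
}}

```text
t: 35.5
tcp_pos: [566.5, -45.6, 140.6]
ee_rot: [-0.0, 0.694, 0.72, 0.0]
contact_force: [1.0, -0.3, -1.1]
finger_gap: 49.4
```

```bash
python3 - <<'E'
from cap import *
c=cap("wrist","w18");d=cap("side","s18");show([((566.2,-47.2,133.5),92,.4,1)])
cv2.imwrite("pics/s18z.png",cv2.resize(d["color"][110:245,225:375,::-1],None,fx=4.4,fy=4.4,interpolation=cv2.INTER_CUBIC))
u=np.array([.9994,.0354]);v=np.array([-.0354,.9994])
z=pose(ctrl.sense())[0][2]-3+25
d0=load("side0.npz")
def rng(d,z,n,f):
    P=cloud(d);m=(d["depth"]>0)&(abs(P[...,2]-z)<5);r=P[...,:2]-[565,.8];sy=r@v
    m&=(abs(r@u)<160)&f(sy);ys,xs=np.where(m);r=cast(d,np.c_[xs,ys],z)[:,:2]-[565,.8]
    sx=r@u;s=r@v;lo=[];hi=[]
    print(n,"sx",np.percentile(sx,[.5,99.5]).round(1),"sy",np.percentile(s,[1,99]).round(1),len(xs))
rng(d0,110,"stack R",lambda s:(s<-8)&(s>-100))
rng(d,z,"held",lambda s:(s<-8)&(s>-100))
rng(d0,110,"stack L",lambda s:(s>8)&(s<100))
rng(d,155,"placed L",lambda s:(s>8)&(s<100))
E
```

```text
t 35.6 p [566.4 -45.7 140.6] yaw 92.14 tilt [0.0002 0.0006] gap 49.9 F [-0.1  0.3 -2.5] q7 1.08
[{"dp":[-0.0015,-0.0003,0.0071],"turn":[0.0003,-0.0006,0.0024],"fingers":0.4}]

stack R sx [-128.   129.1] sy [-77.6 -25.3] 1953
held sx [-128.7  129. ] sy [-77.2 -23.8] 1435
stack L sx [-127.7  129.6] sy [16.5 69.5] 1640
placed L sx [-128.5  129.2] sy [16.3 69.8] 1169
```

View pics/s18z.png

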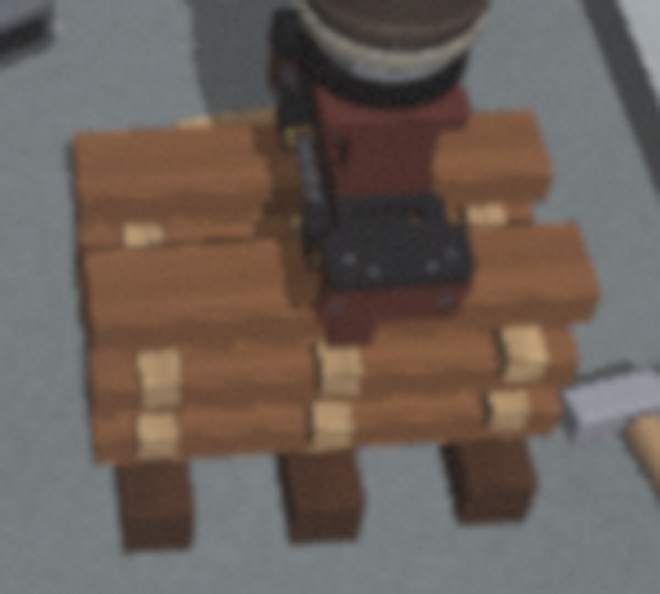

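View pics/w18.png

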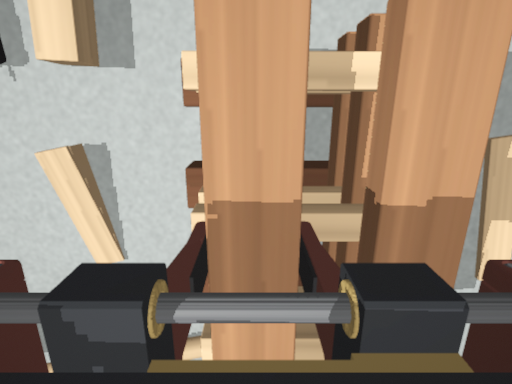

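Left board is placed to within about 0.8 mm. The held board needs −1.5 mm in y, then lowering by 7 mm.

{"op": "send_rows", "data": {
  "steps": [
    {"dp": [-0.0015,0,0.004],"turn": [0,0,0.002],"fingers": 0.4},
    {"dp": [0,0,0.003],"turn": [0,0,0],"fingers": 0.4},
    {"dp": [0,0,0],"turn": [0,0,0],"fingers": 0.4},
    {"dp": [0,0,0],"turn": [0,0,0],"fingers": 0.4},
    {"dp": [0,0,0],"turn": [0,0,0],"fingers": 0.4}
  ]
}}

```text
t: 36.22
tcp_pos: [566.2, -47.2, 133.1]
ee_rot: [-0.0, 0.694, 0.72, 0.0]
contact_force: [-0.1, -0.7, -3.1]
finger_gap: 49.8
```

{"op": "send_rows", "data": {
  "steps": [
    {"dp": [0,0,0.0005],"turn": [0,0,0],"fingers": 0.4},
    {"dp": [0,0,0],"turn": [0,0,0],"fingers": 0.4},
    {"dp": [0,0,0],"turn": [0,0,0],"fingers": 0.72},
    {"dp": [0,0,0],"turn": [0,0,0],"fingers": 0.72},
    {"dp": [0,0,0],"turn": [0,0,0],"fingers": 0.72},
    {"dp": [0,0,-0.03],"turn": [0,0,0],"fingers": 0.72},
    {"dp": [0,0,-0.05],"turn": [0,0,0],"fingers": 0.9},
    {"dp": [0,0,-0.06],"turn": [0,0,0],"fingers": 1}
  ]
}}

```text
t: 37.22
tcp_pos: [565.7, -47.5, 273.5]
ee_rot: [-0.001, 0.694, 0.72, -0.0]
contact_force: [0.4, -0.3, 0.2]
finger_gap: 79.8
```

{"op": "send_rows", "data": {
  "steps": [
    {"dp": [-0.05,0,-0.03],"turn": [0,0,0],"fingers": 1},
    {"dp": [-0.05,0,-0.03],"turn": [0,0,0],"fingers": 1},
    {"dp": [-0.06,-0.03,0],"turn": [0,0,0],"fingers": 1},
    {"dp": [-0.06,-0.05,0],"turn": [0,0,0],"fingers": 1},
    {"dp": [-0.06,-0.04,0],"turn": [0,0,0],"fingers": 1},
    {"dp": [-0.06,-0.04,0],"turn": [0,0,0],"fingers": 1},
    {"dp": [0,0,0],"turn": [0,0,0],"fingers": 1},
    {"dp": [0,0,0],"turn": [0,0,0],"fingers": 1}
  ]
}}

```text
t: 38.22
tcp_pos: [440.2, -359.4, 332.6]
ee_rot: [-0.0, 0.695, 0.719, 0.0]
contact_force: [0.2, -0.2, 0.0]
finger_gap: 88.0
```

```bash
python3 - <<'E'
from cap import *
d=cap("side","s19");e=cap("top","t19");show([])
cv2.imwrite("pics/s19z.png",cv2.resize(d["color"][110:245,225:375,::-1],None,fx=4.4,fy=4.4,interpolation=cv2.INTER_CUBIC))
cv2.imwrite("pics/t19z.png",cv2.resize(e["color"][90:220,200:320,::-1],None,fx=4.5,fy=4.5,interpolation=cv2.INTER_CUBIC))
u=np.array([.9994,.0354]);v=np.array([-.0354,.9994])
def rng(d,z,n,f):
    P=cloud(d);m=(d["depth"]>0)&(abs(P[...,2]-z)<5);r=P[...,:2]-[565,.8];sy=r@v
    m&=(abs(r@u)<160)&f(sy);ys,xs=np.where(m);r=cast(d,np.c_[xs,ys],z)[:,:2]-[565,.8]
    sx=r@u;s=r@v
    print(n,"sx",np.percentile(sx,[.5,99.5]).round(1),"sy",np.percentile(s,[1,99]).round(1),len(xs),P[m][:,2].mean().round(1))
R=lambda s:(s<-8)&(s>-100);L=lambda s:(s>8)&(s<100)
for a,b,n in((load("side0.npz"),d,"side"),(load("top0.npz"),e,"top")):
    for f,k in((R,"R"),(L,"L")):
        rng(a,110,n+" stack "+k,f);rng(b,155,n+" placed "+k,f)
E
```

```text
t 38.33 p [ 441.  -358.2  332.8] yaw 92.18 tilt [0.0001 0.0008] gap 87.6 F [ 0.6 -0.5  0.2] q7 1.82
side stack R sx [-128.   129.1] sy [-77.6 -25.3] 1953 110.1
side placed R sx [ -0.9 128.7] sy [-77.7 -25.1] 993 155.0
side stack L sx [-127.7  129.6] sy [16.5 69.5] 1640 110.0
side placed L sx [ 22.9 129.7] sy [17.  69.5] 662 155.1
top stack R sx [-128.2  129.4] sy [-70.5 -21.5] 1250 111.5
top placed R sx [-128.8  128.6] sy [-70.5 -21.4] 1384 156.4
top stack L sx [-128.3  129.5] sy [24.4 73.3] 1243 111.4
top placed L sx [-128.4  129.4] sy [24.5 73.5] 1356 156.5
```

View pics/s19z.png

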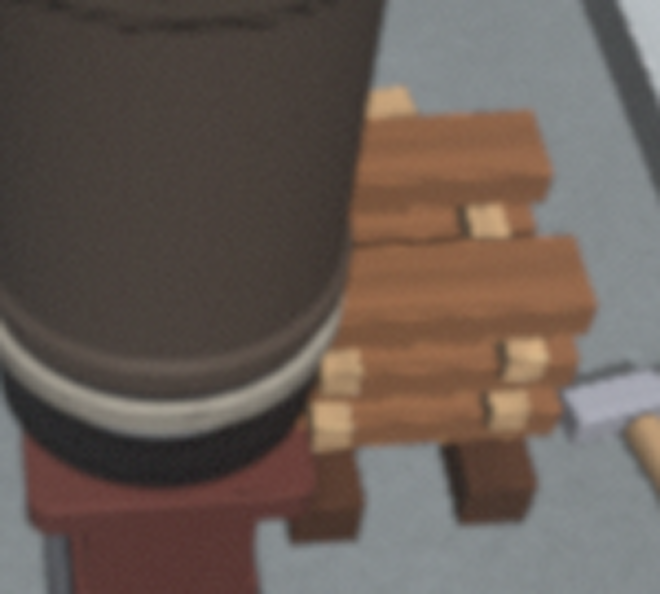

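View pics/t19z.png

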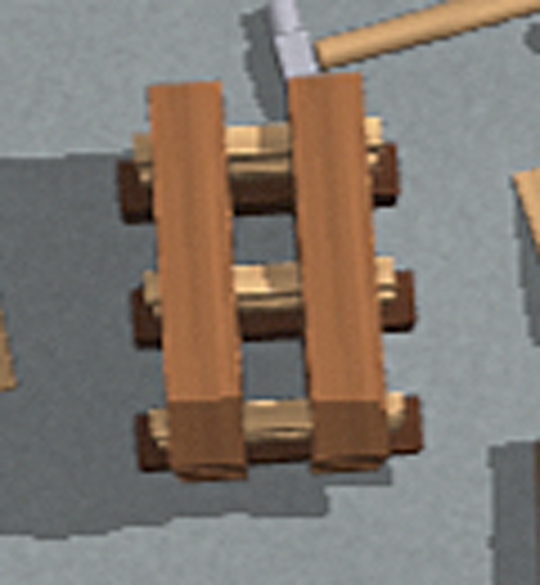

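The top view shows both boards level at 155 mm and in line with the boards below to within 1 mm. The sticks still lie over their bearers and the arm is clear, so I hand in.

```bash
python3 - <<'E'
from cell import ctrl
print(ctrl.job_done())
E
```

```text
the job is handed in; nothing more can be done
None
```

The new layer is on the stack and the job is handed in, at about 38 s of the 131 s allowed. I laid the three spacer sticks over the far, middle and near bearers, then the left and right boards on top of them.

- **Boards:** In the last top view both are level, about 155 mm up. Their ends and sides match the boards below to within about 0.8 mm. The arm hid their near ends in the last side view. What that view could show agrees to within about 0.5 mm.
- **Sticks:** The wrist view, taken before the boards went on, showed them parallel to the bearers and within about 1 mm of their centre lines. In the last top view they still looked in place; I did not measure them again there.
- **Forces:** Wrist force peaked at about 8 N in the readings taken between moves. The arm was touching nothing at hand-in.
- **Disagreements:** The cameras differed by up to about 4 mm in absolute y. I corrected the first stick by about 3 mm along its length before releasing it. The boards were lined up against the stack within the side camera's own views.

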